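# Nip a silver bezel ring under a wing screw

### The job

Put the silver bezel ring into the bench clamp ready for filing: lay it flat on the clamp's base, slide it home under the screw's foot until its rim rests against both stop pins, then turn the wing screw clockwise until the foot nips the ring finger-tight and no tighter, because the thin silver bends. Keep the gripper from leaning on the upright plate beside the wings, leave the other things on the bench where they lie, and let go when the ring is held.

Things in the scene. Friction and masses are not known exactly. Their poses are not given: they have to be found in the camera images.
- ring: The tarnished silver bezel ring (grey, plain, 90 g): outside diameter 110 mm, inside 94 mm, so an 8 mm wall to pinch, 12 mm high; it lies flat and loose on the bench. Origin: centre of the ring at its underside, z up. Its yaw does not matter. It is the largest ring on the bench; the small brass collar is not it.
- ring_mid (a point): The centre of the silver ring (in the empty middle), half-way up its 12 mm height. The metal lies all round it, the middle of the wall at radius 51 mm.
- clamp: The cast iron bench clamp, fixed to the bench: a flat base 130 x 172 mm, 12 mm thick, with two stop pins on it and an arm reaching over it from the upright plate. Origin: on the screw's vertical axis at bench level. In its frame the base spans x -65 to 65, y -122 to 50 mm, top at z = 12 mm; its open front is at y = -122 mm and the ring slides in towards +y.
- pin_a (a point): Top centre of one steel stop pin, 8 mm diameter, 14 mm tall above the base, at x = -31, y = -1 mm in the clamp's frame.
- pin_b (a point): Top centre of the other stop pin, at x = 31, y = -1 mm in the clamp's frame.
- overhang (a point): The front end of the clamp's arm, at y = -22 mm in the clamp's frame. The arm is 32 mm wide, spans y = -22 to 32 mm and z = 46 to 68 mm above the bench; the screw's foot hangs under it. Lower the ring onto the base at least 30 mm short of its seat in y, clear of the arm, then slide it in.
- seat (a point): Where the ring's centre (half-way up) must come: on the clamp 51 mm in front of the screw axis (x = 0, y = -51 mm in the clamp's frame) and 18 mm above the bench. Its axes are the clamp's: +y points from here to the screw and the upright plate. With the ring here its outside touches both pins and the foot is over the middle of its wall.
- plate: The upright cast iron angle plate at the back of the clamp, 130 mm wide, 18 mm thick, top edge 110 mm above the bench. Same origin and axes as the clamp; its face towards the screw is at y = 32 mm. The wing tips sweep past it with 5 mm to spare; with the wings parallel to it a finger has 28 mm beside them. The gripper must not press on it with over 5 N.
- screw: The wing screw in the arm: brass collar, winged nut on top, and below a spindle with a round cork-faced foot of 18 mm diameter. Origin: on its vertical axis at bench level; it does not tell how far the spindle is screwed down. Turning the wings clockwise seen from above (their yaw falls) lowers the foot 2 mm per radian (quick-action thread); the wings stay at their height.
- screw_axis (a point): Top of the collar, 71 mm up. The foot starts 1 to 5 mm above the seated ring, differently each time, so feel: it meets the ring after 0.5 to 2.5 rad. Till then the wings only drag (0.28 N m turning, 0.1 to 0.2 left when held still); then the torque climbs 0.002 N m per N at the foot, some 0.3 per radian. Held still, 0.23 to 0.30 N m is finger-tight (30 to 110 N is right, over 130 N bends).
- wing_mid (a point): The middle of the wings on the screw axis, 96 mm above the bench, half-way up the wings: the height to grip. The wings are one flat bar of 8 mm thickness, 54 mm long and 24 mm high (from 84 to 108 mm above the bench), to be pinched across its thickness. x axis along the bar; a half turn looks the same.
- wing_tip (a point): The end of one wing, 27 mm from the axis, at the same height as wing_mid.
- dial: A loose white enamel dial plate, 110 mm diameter, 5 mm thick; leave it alone (it may move 20 mm at most, and so the next five). Origin under its centre.
- dish: A pewter parts dish, 104 mm diameter, 20 mm high; leave it alone. Origin under its centre.
- knob1: An ebony setting knob, 26 mm diameter, 28 mm high; leave it alone. Origin under its centre.
- knob2: Another ebony setting knob like knob1; leave it alone.
- collar: A small brass collar ring, 60 mm diameter, 8 mm high; leave it alone. Origin under its centre.
- driver: A screwdriver with a wooden handle, 170 mm long; leave it alone.
Not all that is in view belongs to the job. There is more than one size of the ring; the job needs the largest.

How it is judged:
By the outcome, as a careful person would: the job done as asked, in the order asked, and still so for the second after the job is handed in, with the robot touching nothing.
It also fails if it takes over 72 s, if anything falls off the work surface, if the arm or the gripper's body presses on something with over 40 N, if the wrist force passes 120 N, or if a joint passes its speed limit or range.

### The arm

A 6-joint arm with a two-finger parallel gripper is mounted at the origin on the work surface. World frame = base frame: x ahead of the robot, y to its left, z up, the work surface at z = 0. Lengths are in mm, angles in rad, forces in N, time in s.
With the tool pointing down it reaches from about 325 to 775 mm from the base axis. Payload 9.3 kg.
Tool frame: the origin (TCP) lies at the very end of the fingers, on their centre line; the grasp point (between the pads) lies 19 mm behind it; z points along the fingers, y is the direction in which the jaws open and shut (so a half turn about z gives the same grasp; the last joint's range is limited). The gripper opens to 85 mm and grips with 20 to 120 N. Pads are 22 mm wide; open, the fingers measure 114 mm over their backs; the gripper's body (76 mm by 85 mm) begins 54 mm behind the grasp point. The pads swing forward as they close: fully open they stand 13 mm farther back than shut.
Start: joints at [-1.351, 0.259, 0.021, 1.334, 0, 1.418], TCP at [200.317, -512.221, 231.279] pointing down, gripper open.
Joint ranges: [-3.04, 3.04], [-0.91, 1.82], [-1.04, 1.36], [-1.92, 1.95], [-1.52, 1.45], [-3.14, 3.14]. Speed limits (rad/s): [2.22, 2.22, 2.79, 3.14, 3.14, 3.14].

### API

Orientations are given as a rotation vector (axis times angle).
In Python, from bench import ctrl gives the robot as it stands.
- The arm moves only by the shell command python3 -m handwheel 'ROWS'. ROWS is JSON, a list of rows, each a list of 5 numbers: the closure, from -1 (fully open) to 1 (shut), so that 0 is half open, then the shift along the tool's x, y, z in cm, then the turn about the tool's z in degrees. A call has exactly 8 rows; each row shifts and turns the pose as measured when the row begins, along the tool's axes as they then stand; what a row does not reach is not made up. A row lasts 1/8 s, in which the tool goes at most 62.5 mm and 10.7 degrees, less where a joint would pass 70% of its speed; a pose out of reach is approached as far as the arm can. A call with a gripper value outside its range is refused whole. The fingers move at their own pace and stop on an object; the grip force is fixed at half the most. Time passes only in rows, so rows that do not move let the fingers close, or fill a call up. It gives the time, the measured TCP pose, the force and the opening at its end, in the units of the state.
- ctrl.state(): the state, without advancing time (a new reading comes with each control period).
- ctrl.get_image(name): name is "scene" or "top" or "wrist"; returns the picture (420x560x3 uint8, red, green, blue); there is no depth.
- ctrl.camera_params(name): a dict with "vertical_fov" (degrees; the focal length in pixels is half the picture's height over the tangent of half this angle, whatever the lens; pixels are square), "cx", "cy" (the principal point, pixels), "distortion" ([k1, k2, p1, p2, k3] as OpenCV has them; the pictures are not rectified), "rvec" (rotation vector, rad) and "tvec" (3), from world to camera coordinates, as OpenCV has them; the wrist camera has in their place "T_tool_cam" (4x4, takes a point from camera to tool coordinates, whose origin is the TCP and whose axes are the flange's). Camera axes: x right, y down, z forward; pixel columns grow to the right and rows downward; lengths in mm; the calibration is good to about 2 mm. A picture is of the moment at which its call begins: read the wrist's pose just before it. camera_params takes no time and is no camera call.
- ctrl.close_job(): hands the job in, once; it reports no verdict.
The state is a dict: "time": time; "q": joint angles; "joint_vel": joint speeds; "effort": joint torques, N m; "position": TCP position; "tcp_rot": TCP orientation; "wrist_force": force on the tool from outside, world axes, zero at the start; "torque": the same for the moment, N m; "finger_gap": finger opening in mm.
Only numpy, scipy, OpenCV 4.12 (cv2) and the standard library are available. Lean on these libraries where they do the work, as an engineer would, in place of code of your own. Each camera call takes 0.05 s, during which the arm holds its last target.

## Working session

There is one attempt and no reset: what is moved stays moved. The work goes in short steps, Python scripts to look and compute and a shell command to move; the robot and the scene stay as the last step left them, time stands still between calls to the robot, and variables do not carry over. Pictures are saved under pics/ and viewed, and the job is handed in when it is done.

```bash
mkdir -p pics; ls; cat > h.py <<'E'
import numpy as np, cv2
from bench import ctrl
def grab(n,f):
    s=ctrl.state(); im=ctrl.get_image(n); cv2.imwrite(f'pics/{f}.png',im[:,:,::-1]); return s,im
def cam(n,s=None):
    p=ctrl.camera_params(n); f=210/np.tan(np.radians(p['vertical_fov'])/2)
    K=np.array([[f,0,p['cx']],[0,f,p['cy']],[0,0,1.]]); d=np.array(p['distortion'],float)
    if 'rvec' in p:
        R=cv2.Rodrigues(np.array(p['rvec'],float))[0]; t=np.array(p['tvec'],float).ravel()
    else:
        T=np.eye(4); T[:3,:3]=cv2.Rodrigues(np.array(s['tcp_rot'],float))[0]; T[:3,3]=s['position']
        C=np.linalg.inv(T@np.array(p['T_tool_cam'])); R=C[:3,:3]; t=C[:3,3]
    return K,d,R,t
def ray(c,uv):
    K,d,R,t=c; u=cv2.undistortPoints(np.array(uv,float).reshape(-1,1,2),K,d).reshape(-1,2)
    D=np.c_[u,np.ones(len(u))]@R; return -R.T@t,D
def onz(c,uv,z):
    o,D=ray(c,uv); return o+D*((z-o[2])/D[:,2])[:,None]
def proj(c,P):
    K,d,R,t=c; return cv2.projectPoints(np.array(P,float).reshape(-1,3),cv2.Rodrigues(R)[0],t,K,d)[0].reshape(-1,2)
E
python3 - <<'E'
from h import *
for n in ['scene','top','wrist']:
    s,im=grab(n,n+'0')
    if n!='wrist':
        c=cam(n); print(n,-c[2].T@c[3],c[0][0,0])
print(s)
E
```

```text
pics
scene [ 961.25147394 -662.36303148  757.01057983] 434.5311262617527
top [ 321.03092867  -17.72807982 1197.38487252] 469.81773517316753
{'time': 0.1, 'q': array([-1.35060653e+00,  2.59147301e-01,  2.08492058e-02,  1.33372420e+00,
       -1.36677984e-05,  1.41822288e+00]), 'joint_vel': array([ 0.00125228, -0.00218093,  0.00344531,  0.00273645, -0.00041874,
       -0.00076602]), 'effort': array([ 6.67894623e-03, -5.56692624e+01,  3.45071125e+01,  1.15824299e-02,
        1.75910554e-05, -1.08034765e-06]), 'position': array([ 200.25373727, -511.97456518,  230.7249832 ]), 'tcp_rot': array([-3.08598035e+00, -5.81923991e-01,  8.65166943e-05]), 'wrist_force': array([-0.11339992, -0.75958357, -0.76727074]), 'torque': array([-0.00280143, -0.01850385, -0.00399192]), 'finger_gap': 85.5794242170878}
```

View pics/scene0.png

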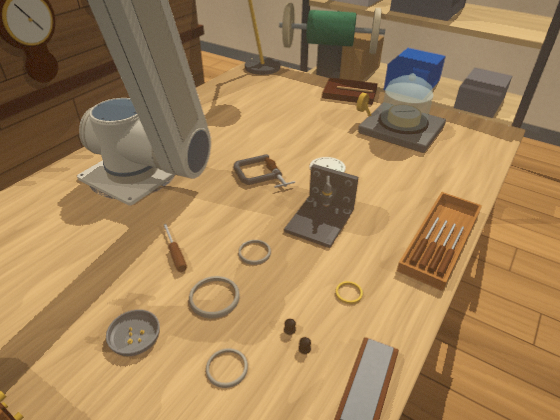

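View pics/top0.png

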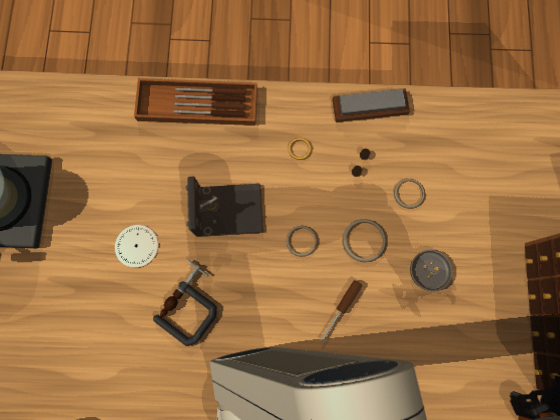

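View pics/wrist0.png

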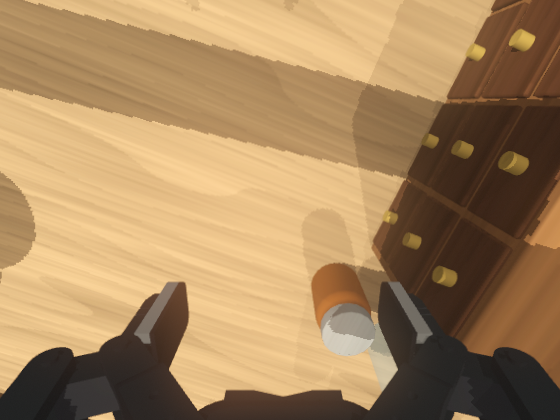

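Top view: the largest grey ring is at about (365,241), with smaller grey rings at (302,240) and (409,194). The clamp is at about (226,208), its plate to the left and its open front to the right. Next I measure these.

```bash
python3 - <<'E'
from h import *
im=cv2.imread('pics/top0.png')
cv2.imwrite('pics/top_clamp.png',cv2.resize(im[160:250,170:280],None,fx=6,fy=6,interpolation=cv2.INTER_CUBIC))
sc=cv2.imread('pics/scene0.png')
cv2.imwrite('pics/sc_clamp.png',cv2.resize(sc[155:250,275:365],None,fx=6,fy=6,interpolation=cv2.INTER_CUBIC))
c=cam('top')
hsv=cv2.cvtColor(im,cv2.COLOR_BGR2HSV)
m=((hsv[...,1]<90)&(hsv[...,2]<175)).astype(np.uint8)*255
m[:, :]=m
cs,h=cv2.findContours(m,cv2.RETR_EXTERNAL,cv2.CHAIN_APPROX_NONE)
for k in cs:
    x,y,w,hh=cv2.boundingRect(k)
    if w<18 or hh<18 or y>345 or y<80: continue
    for z in (0,12):
        P=onz(c,k.reshape(-1,2),z)
        (a,b),r=cv2.minEnclosingCircle(P[:,:2].astype(np.float32))
        e=cv2.fitEllipse(P[:,:2].astype(np.float32))
        print((x,y,w,hh),z,'mec',round(a),round(b),round(r,1),'ell',np.round(e[0],1),np.round(e[1],1))
cv2.imwrite('pics/mask.png',m)
E
```

```text
(321, 311, 20, 30) 0 mec 294 -151 42.4 ell [ 293.6 -150.7] [ 4.9 95.1]
(321, 311, 20, 30) 12 mec 295 -150 42.0 ell [ 293.8 -149.4] [ 4.9 94.1]
(153, 260, 63, 86) 0 mec 339 205 103.8 ell [328.4 206.4] [129. 178.]
(153, 260, 63, 86) 12 mec 339 203 102.8 ell [328.3 204.2] [127.7 176.2]
(411, 250, 42, 41) 0 mec 440 -403 52.8 ell [ 440.3 -403.4] [101.5 103. ]
(411, 250, 42, 41) 12 mec 439 -399 52.3 ell [ 439.1 -399.5] [100.5 102. ]
(287, 226, 30, 30) 0 mec 503 -73 38.5 ell [503.5 -73.6] [73.2 73.6]
(287, 226, 30, 30) 12 mec 501 -73 38.1 ell [501.7 -73. ] [72.5 72.8]
(343, 220, 42, 41) 0 mec 511 -234 54.5 ell [ 510.6 -234.1] [104.8 106.9]
(343, 220, 42, 41) 12 mec 509 -232 53.9 ell [ 508.7 -231.9] [103.8 105.8]
(394, 179, 30, 29) 0 mec 639 -353 39.3 ell [ 639.3 -352.4] [74.9 76. ]
(394, 179, 30, 29) 12 mec 635 -349 38.9 ell [ 636.1 -349. ] [74.1 75.2]
(187, 177, 75, 58) 0 mec 592 131 120.1 ell [578.8 126.6] [143.1 205.9]
(187, 177, 75, 58) 12 mec 589 129 118.9 ell [576.2 125.1] [141.7 203.8]
(0, 154, 52, 94) 0 mec 584 663 138.0 ell [596.2 650.9] [124.5 308. ]
(0, 154, 52, 94) 12 mec 582 656 136.6 ell [593.4 644.2] [123.3 305. ]
(340, 89, 66, 26) 0 mec 897 -256 91.3 ell [ 895.3 -257.4] [ 59.8 227.2]
(340, 89, 66, 26) 12 mec 892 -254 90.4 ell [ 889.5 -255. ] [ 59.2 224.9]
```

View pics/top_clamp.png

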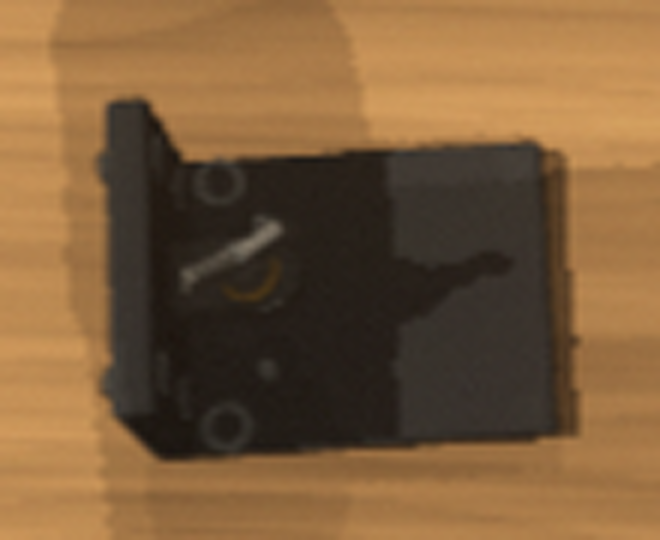

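View pics/sc_clamp.png

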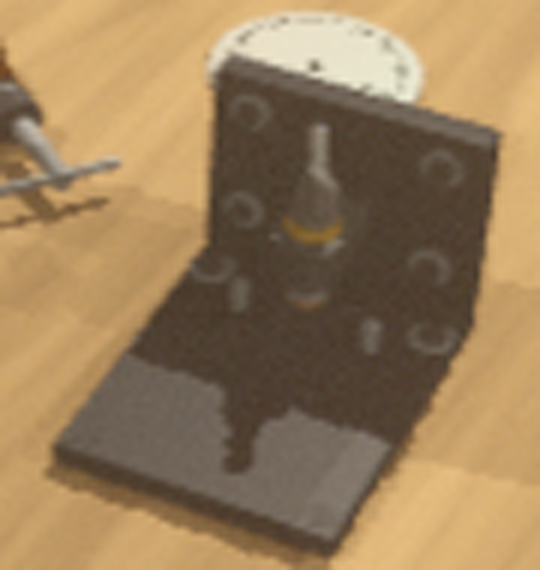

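```bash
cat > m1.py <<'E'
from h import *
c=cam('top')
def cp(l): return [(170+x/6-.42,160+y/6-.42) for x,y in l]
a=onz(c,cp([(541,147),(554,437)]),12); print('front top edge',np.round(a,1),np.linalg.norm(a[0]-a[1]))
v=(a[0]-a[1])[:2]; print('clamp yaw deg',np.degrees(np.arctan2(v[1],v[0])))
b=onz(c,cp([(107,103),(147,100),(113,413),(155,410)]),110); print('plate top',np.round(b,1))
w=onz(c,cp([(185,287),(283,227)]),108); print('wing top ends',np.round(w,1),np.linalg.norm(w[0]-w[1]))
s=ctrl.state(); print(cv2.Rodrigues(s['tcp_rot'])[0].round(3))
E
python3 m1.py; python3 -c "
from h import *
p=ctrl.camera_params('wrist'); print(np.round(p['T_tool_cam'],3),p['vertical_fov'])"
```

```text
front top edge [[646.1  39.4  12. ]
 [518.5  28.2  12. ]] 128.06274416669694
clamp yaw deg 5.015028345443958
plate top [[631.  208.9 110. ]
 [632.8 193.1 110. ]
 [505.5 196.9 110. ]
 [507.3 180.6 110. ]]
wing top ends [[557.3 172.8 108. ]
 [583.1 135.7 108. ]] 45.17946478775989
[[ 0.931  0.364 -0.   ]
 [ 0.364 -0.931  0.001]
 [ 0.    -0.001 -1.   ]]
[[ 0.0000e+00 -9.4600e-01 -3.2300e-01  8.2318e+01]
 [ 1.0000e+00  0.0000e+00  1.0000e-03 -5.9400e-01]
 [-1.0000e-03 -3.2300e-01  9.4600e-01 -1.4234e+02]
 [ 0.0000e+00  0.0000e+00  0.0000e+00  1.0000e+00]] 64.0085372204149
```

```bash
python3 -m handwheel '[[0,0,0,0,8.2],[0,0,0,0,8.2],[0,5,-3,0,0],[0,5,-3,0,0],[0,5,-3,0,0],[0,5,-3,0,0],[0,5,-3,0,0],[0,4,-3,0,0]]'; python3 - <<'E'
from h import *
s,im=grab('wrist','w1'); print(s['position'],s['q'],s['finger_gap'])
E
```

```text
time: 1.15
position: [481.0, -307.2, 228.5]
tcp_rot: [-3.136, -0.108, 0.003]
wrist_force: [0.1, -0.4, -0.8]
finger_gap: 42.7
[ 481.03016613 -307.2479553   228.49628421] [-7.16304194e-01  2.97759434e-01  6.95334318e-02  1.34666601e+00
  1.72126100e-03  2.35669519e+00] 42.71855383502526
```

View pics/w1.png

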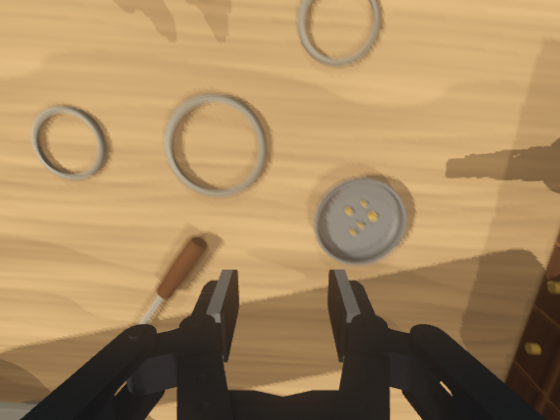

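Wrist view: the large ring is at about (217,145), radius about 52 px. To its left is the smaller ring (69,142), and the dish is at (362,222). Next I fit the ring.

```bash
cat > ringfit.py <<'E'
from h import *
def ringfit(im,c,box,z=12,thr=None):
    x0,y0,x1,y1=box
    hsv=cv2.cvtColor(im,cv2.COLOR_RGB2HSV)
    m=((hsv[...,1]<75)&(hsv[...,2]<190)).astype(np.uint8)*255
    mm=np.zeros_like(m); mm[y0:y1,x0:x1]=m[y0:y1,x0:x1]
    cs,h=cv2.findContours(mm,cv2.RETR_CCOMP,cv2.CHAIN_APPROX_NONE)
    for k in sorted(cs,key=len)[-2:]:
        P=onz(c,k.reshape(-1,2),z)[:,:2].astype(np.float32)
        e=cv2.fitEllipse(P); print(len(k),np.round(e[0],1),np.round(e[1],1))
E
python3 - <<'E'
from ringfit import *
s=ctrl.state(); im=cv2.imread('pics/w1.png')[:,:,::-1]; c=cam('wrist',s)
im=np.ascontiguousarray(im)
ringfit(im,c,(150,80,285,210)); ringfit(im,c,(150,80,285,210),6)
E
```

```text
255 [ 514.7 -228. ] [94.6 95.5]
283 [ 515.3 -227.2] [103.6 104.6]
255 [ 513.9 -226.9] [96.2 97.1]
283 [ 514.5 -226. ] [105.4 106.4]
```

```bash
python3 -m handwheel '[[-1,0,0,0,-10.7],[-1,0,0,0,-10.7],[-1,0,0,0,-10.7],[-1,0,0,0,-10.7],[-1,0,0,0,-10.7],[-1,0,0,0,-10.7],[-1,0,0,0,-10.7],[-1,0,0,0,-10.7]]'; python3 -m handwheel '[[-1,0,0,0,-10.7],[-1,0,0,0,-10.7],[-1,0,0,0,-10.7],[-1,0,0,0,-10.7],[-1,0,0,0,-10.7],[-1,0,0,0,-10.7],[-1,0,0,0,-10.7],[-1,0,0,0,-10.7]]'; python3 - <<'E'
from h import *
s=ctrl.state(); print(s['q']); R=cv2.Rodrigues(s['tcp_rot'])[0]; print(np.degrees(np.arctan2(R[1,0],R[0,0])),s['position'])
E
```

```text
time: 2.2
position: [485.3, -300.6, 225.6]
tcp_rot: [-2.211, -2.218, -0.005]
wrist_force: [-0.2, -0.3, -1.0]
finger_gap: 85.4
time: 3.2
position: [484.1, -300.3, 223.2]
tcp_rot: [-0.106, -3.131, -0.019]
wrist_force: [-0.1, -0.5, 0.0]
finger_gap: 85.2
[-0.70472855  0.30416894  0.06531813  1.34648866  0.00420146 -0.6373258 ]
176.1395232750069 [ 484.07846454 -300.29500809  223.23663355]
```

```bash
python3 -m handwheel '[[-1,0,0,0,-8.9],[-1,-1.3,0.6,2.5,0],[-1,-1.3,0.6,2.5,0],[-1,-1.2,0.6,2.5,0],[-1,0,0,2.5,0],[-1,0,0,0,0],[-1,0,0,0,0],[-1,0,0,0,0]]'; python3 - <<'E'
from ringfit import *
s,im=grab('wrist','w2'); R=cv2.Rodrigues(s['tcp_rot'])[0]; print(np.degrees(np.arctan2(R[1,0],R[0,0])),s['position'])
E
```

```text
time: 4.2
position: [520.1, -277.6, 121.2]
tcp_rot: [0.15, -3.13, -0.02]
wrist_force: [1.0, 0.7, 0.4]
finger_gap: 85.5
-174.52752405790596 [ 520.06906698 -277.63503144  121.20233542]
```

View pics/w2.png

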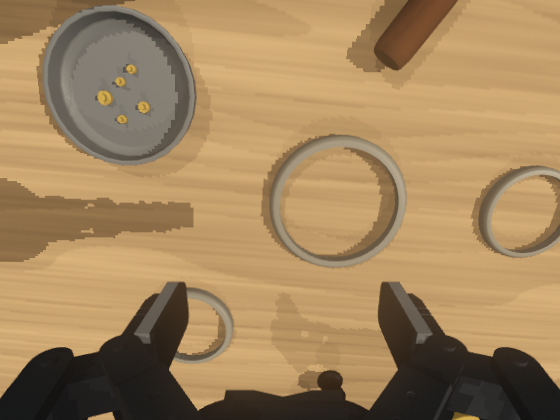

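Wrist view: the ring's outline is centred at about (337,200), its left (−y) wall near column 276, which lines up with the jaws' centre column 280.

```bash
python3 - <<'E'
from ringfit import *
s=ctrl.state(); im=np.ascontiguousarray(cv2.imread('pics/w2.png')[:,:,::-1]); c=cam('wrist',s)
ringfit(im,c,(255,120,420,280)); ringfit(im,c,(255,120,420,280),6)
hsv=cv2.cvtColor(im,cv2.COLOR_RGB2HSV); print(hsv[200,262:300].tolist())
# project ideal
for C in [(514.5,-228),(516,-228)]:
  print(proj(c,[(C[0],C[1]-55,12),(C[0],C[1]+55,12),(C[0]-55,C[1],12),(C[0]+55,C[1],12)]).round())
E
```

```text
334 [ 509.2 -233.1] [94.1 94.9]
372 [ 508.3 -232.9] [104.  105.7]
334 [ 510.9 -231.9] [96.4 97.1]
372 [ 510.  -231.6] [106.5 108.3]
[[17, 122, 163], [16, 122, 148], [16, 122, 148], [16, 123, 147], [16, 122, 148], [16, 122, 148], [16, 121, 148], [16, 115, 129], [17, 91, 112], [17, 83, 117], [18, 78, 125], [18, 70, 139], [18, 63, 155], [19, 61, 160], [19, 62, 161], [19, 62, 161], [19, 61, 162], [18, 75, 167], [17, 105, 178], [17, 118, 182], [17, 117, 183], [17, 118, 182], [17, 118, 182], [18, 115, 193], [17, 113, 199], [18, 113, 200], [18, 115, 200], [17, 113, 200], [18, 115, 200], [18, 113, 200], [18, 113, 200], [18, 113, 200], [17, 114, 201], [18, 114, 201], [17, 114, 201], [17, 114, 201], [18, 114, 201], [18, 113, 201]]
[[275. 207.]
 [412. 220.]
 [355. 143.]
 [334. 275.]]
[[275. 209.]
 [411. 221.]
 [355. 145.]
 [334. 277.]]
```

```bash
python3 -m handwheel '[[-1,0.3,-0.25,3.0,0],[-1,0.25,-0.2,3.0,0],[-1,0,0,2.5,0],[-1,0,0,1.8,0],[-1,0,0,0.6,0],[-1,0,0,0,0],[-1,0,0,0,0],[-1,0,0,0,0]]'; python3 - <<'E'
from ringfit import *
s,im=grab('wrist','w3'); R=cv2.Rodrigues(s['tcp_rot'])[0]; print(R.round(3),s['position'])
c=cam('wrist',s)
ringfit(im,c,(200,20,540,280));
E
```

```text
time: 5.25
position: [517.5, -285.0, 16.7]
tcp_rot: [-0.148, 3.136, 0.007]
wrist_force: [0.5, 0.6, 0.6]
finger_gap: 85.6
[[-0.996 -0.094  0.002]
 [-0.094  0.996  0.005]
 [-0.003  0.004 -1.   ]] [ 517.532677   -284.99565943   16.68195794]
109 [ 466.2 -209. ] [ 4.3 27.3]
635 [ 508.3 -233.4] [100.1 102.2]
```

View pics/w3.png

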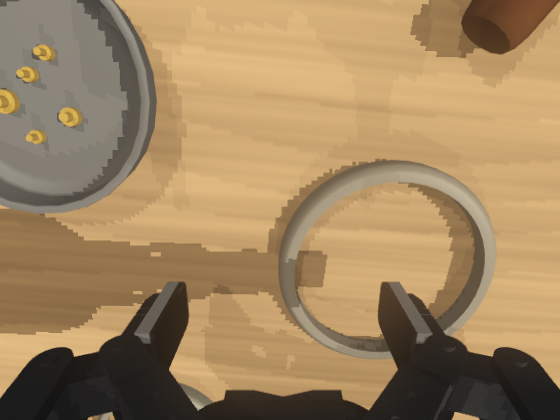

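```bash
python3 -m handwheel '[[-1,0.4,0.1,0.8,0],[-1,0,0,0.6,0],[-1,0,0,0,0],[1,0,0,0,0],[1,0,0,0,0],[1,0,0,0,0],[1,0,0,0,0],[1,0,0,0,0]]'; python3 - <<'E'
from ringfit import *
s,im=grab('wrist','w4'); R=cv2.Rodrigues(s['tcp_rot'])[0]; print(R.round(3),s['position'],s['finger_gap'],s['wrist_force'])
E
```

```text
time: 6.3
position: [513.5, -284.5, 2.3]
tcp_rot: [-0.148, 3.135, 0.006]
wrist_force: [0.3, 0.3, 0.9]
finger_gap: 6.1
[[-0.996 -0.094  0.003]
 [-0.094  0.996  0.004]
 [-0.003  0.004 -1.   ]] [ 513.5274713  -284.51661836    2.26449837] 6.125197346876534 [0.34529572 0.33418051 0.9135071 ]
```

View pics/w4.png

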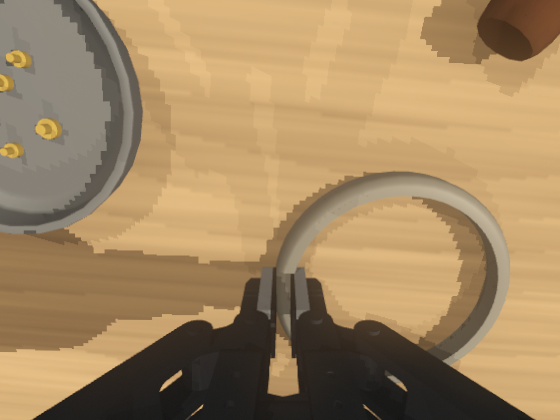

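```bash
python3 -m handwheel '[[1,0,0,0,0],[1,0,0,0,0],[1,0,0,-3,0],[1,0,0,-3,0],[1,-1,2,0,0],[1,-2,5,0,0],[1,-2,5,0,0],[1,0,2,0,0]]'; python3 - <<'E'
from ringfit import *
s,im=grab('wrist','w5'); R=cv2.Rodrigues(s['tcp_rot'])[0]; print(R.round(3),s['position'],s['finger_gap'],s['wrist_force'])
E
```

```text
time: 7.35
position: [549.7, -135.1, 60.9]
tcp_rot: [0.143, -3.137, -0.011]
wrist_force: [-0.5, -0.3, -1.8]
finger_gap: 6.7
[[-0.996 -0.091 -0.001]
 [-0.091  0.996  0.007]
 [ 0.001  0.007 -1.   ]] [ 549.6653927  -135.12609303   60.85607309] 6.730503667797851 [-0.45187167 -0.27525161 -1.76870677]
```

View pics/w5.png

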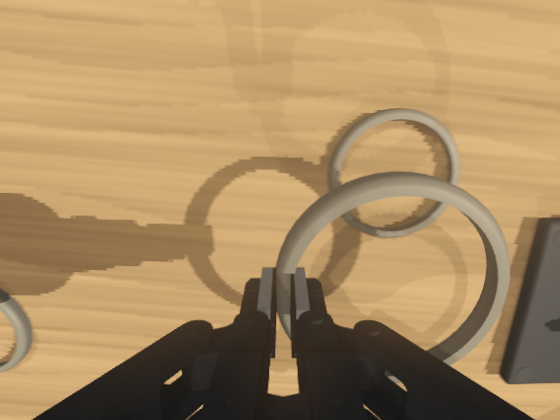

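Wrist view: the ring is held level at its −y wall, its centre to the right of the fingers at about (395,270). The clamp base's edge is just coming in at the right (530,300). I continue to just short of the clamp and look again.

```bash
python3 -m handwheel '[[1,-1,2,0,0],[1,-1.5,3,0,0],[1,-1.5,3,0,0],[1,-0.5,2,0,0],[1,0,0.5,0,0],[1,0,0,0,0],[1,0,0,0,0],[1,0,0,0,0]]'; python3 - <<'E'
from ringfit import *
s,im=grab('wrist','w6'); R=cv2.Rodrigues(s['tcp_rot'])[0]; print(R.round(3),s['position'],s['finger_gap'],s['wrist_force'])
grab('top','t1');s,im=grab('scene','s1')
im=im[:,:,::-1]
cv2.imwrite('pics/s1c.png',cv2.resize(im[140:300,240:400],None,fx=3.5,fy=3.5,interpolation=cv2.INTER_CUBIC))
im=cv2.imread('pics/t1.png')
cv2.imwrite('pics/t1c.png',cv2.resize(im[150:270,170:330],None,fx=4,fy=4,interpolation=cv2.INTER_CUBIC))
E
```

```text
time: 8.4
position: [580.8, -23.4, 57.9]
tcp_rot: [0.141, -3.13, -0.012]
wrist_force: [-0.1, -0.3, -1.8]
finger_gap: 5.9
[[-0.996 -0.09  -0.009]
 [-0.09   0.996  0.008]
 [ 0.008  0.008 -1.   ]] [580.78095933 -23.354578    57.88454175] 5.947207252792883 [-0.08581328 -0.33744641 -1.80759642]
```

View pics/w6.png

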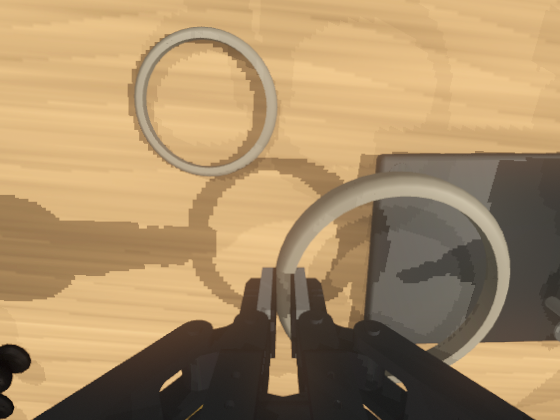

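View pics/t1c.png

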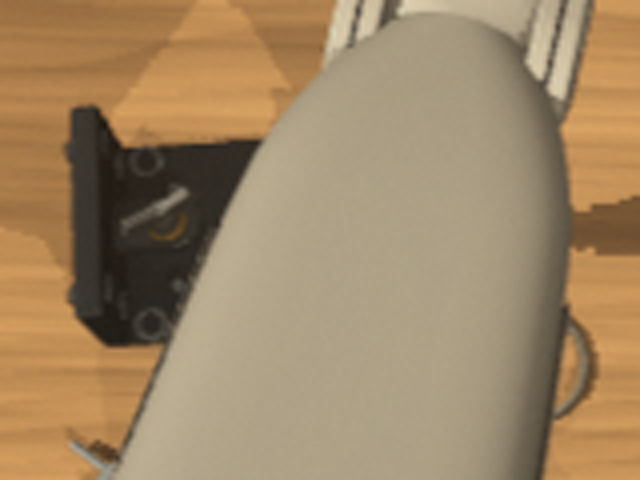

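View pics/s1c.png

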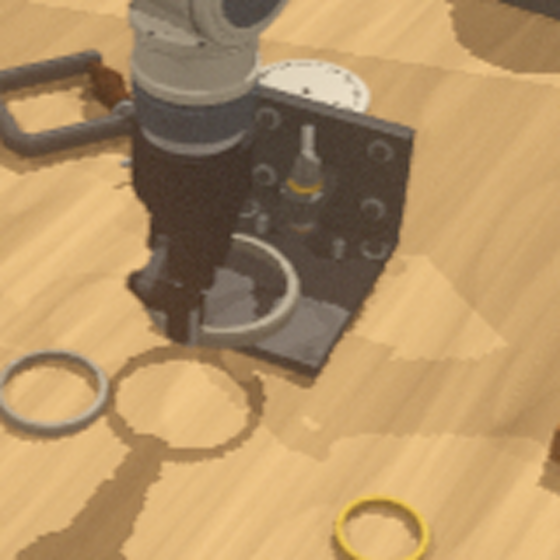

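Wrist view: the base's front-left corner shows at (379,156) and its front edge runs down to about (368,340). I check these against the top view.

```bash
python3 - <<'E'
from h import *
s=ctrl.state(); c=cam('wrist',s)
im=cv2.imread('pics/w6.png'); g=cv2.cvtColor(im,cv2.COLOR_BGR2GRAY)
# long edge line samples : strongest drop down columns
e=[]
for x in list(range(390,480,5)):
    col=g[140:172,x].astype(int); e.append((x,140+np.argmin(np.diff(col))+.5))
P=onz(c,e,12); v=np.polyfit(P[:,1],P[:,0],1); print('side edge: yaw deg',np.degrees(np.arctan(-v[0])),P[[0,-1]].round(1),np.abs(P[:,0]-np.polyval(v,P[:,1])).max())
f=[]
for y in list(range(162,180,3))+list(range(300,340,5)):
    row=g[y,345:395].astype(int); f.append((345+np.argmin(np.diff(row))+.5,y))
print(f)
Q=onz(c,f,12); print(Q.round(1))
print('c',onz(c,[(379,156),(367,341)],12).round(1))
cv2.imwrite('pics/w6c.png',cv2.resize(im[140:360,340:560],None,fx=2.7,fy=2.7,interpolation=cv2.INTER_CUBIC))
E
```

```text
side edge: yaw deg 5.4601670235481565 [[518.6  32.2  12. ]
 [512.5  79.9  12. ]] 0.9494981167458718
[(np.float64(375.5), 162), (np.float64(358.5), 165), (np.float64(358.5), 168), (np.float64(357.5), 171), (np.float64(357.5), 174), (np.float64(356.5), 177), (np.float64(364.5), 300), (np.float64(364.5), 305), (np.float64(350.5), 310), (np.float64(349.5), 315), (np.float64(348.5), 320), (np.float64(347.5), 325), (np.float64(379.5), 330), (np.float64(376.5), 335)]
[[524.1  24.9  12. ]
 [526.7  15.6  12. ]
 [528.3  15.9  12. ]
 [530.1  15.6  12. ]
 [531.8  15.8  12. ]
 [533.6  15.5  12. ]
 [613.3  33.7  12. ]
 [617.   34.3  12. ]
 [621.5  25.8  12. ]
 [625.4  25.7  12. ]
 [629.3  25.7  12. ]
 [633.3  25.6  12. ]
 [635.5  47.8  12. ]
 [639.6  46.5  12. ]]
c [[520.6  26.3  12. ]
 [645.   40.9  12. ]]
```

View pics/w6c.png

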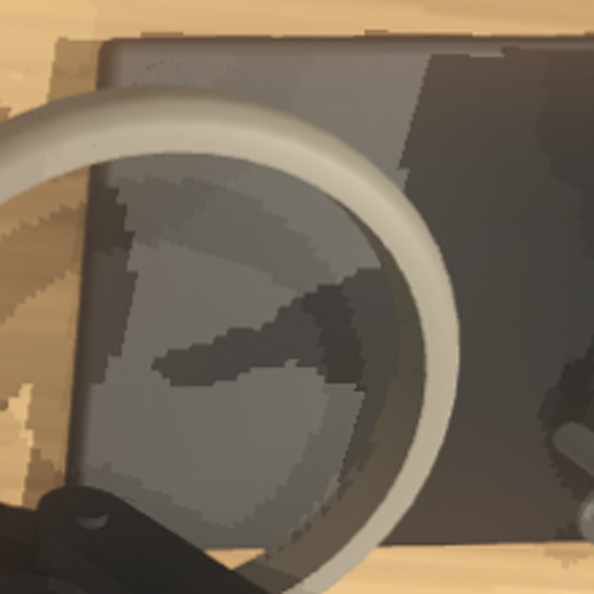

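```bash
python3 - <<'E'
from h import *
s=ctrl.state(); c=cam('wrist',s); R=cv2.Rodrigues(s['tcp_rot'])[0]; p=s['position']
a=np.linspace(0,2*np.pi,180)
im=cv2.imread('pics/w6.png')
for r in (55,47):
    for z,col in ((-9.7,(0,0,255)),):
        L=np.c_[0.3+r*np.cos(a),51.5+r*np.sin(a),np.full(180,z)]@R.T+p
        for q in proj(c,L): 
            if 0<q[0]<560 and 0<q[1]<420: cv2.circle(im,tuple(int(v) for v in q),0,col,-1)
cv2.imwrite('pics/w6o.png',cv2.resize(im[150:400,260:540],None,fx=2.5,fy=2.4))
x,y=-.996*1,0
t=np.array([584,16.6])-p[:2]; print(t@R[:2,0],t@R[:2,1],p)
E
```

```text
-6.652384658006536 39.2379274852008 [580.91116738 -23.07878479  57.92984292]
```

View pics/w6o.png

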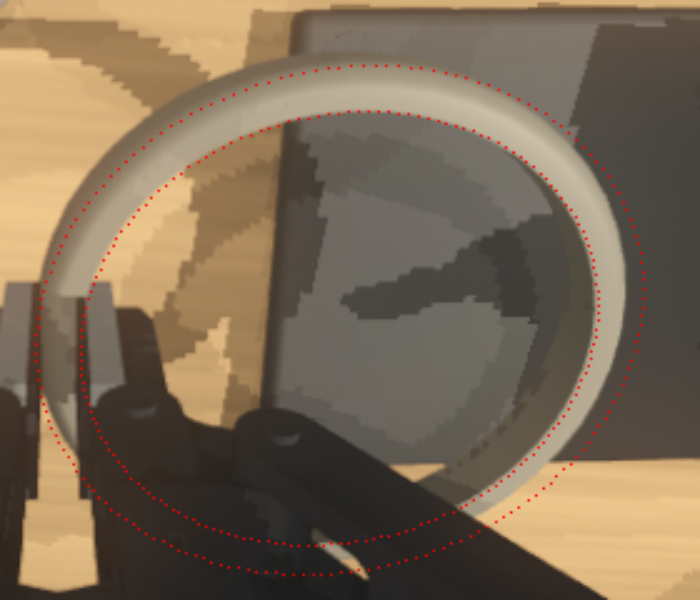

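```bash
python3 - <<'E'
from h import *
from scipy.optimize import least_squares
s=ctrl.state(); c=cam('wrist',s); R=cv2.Rodrigues(s['tcp_rot'])[0]; p=s['position']
out=[(355,52),(450,63),(510,92),(560,132),(600,190),(622,250),(625,300),(610,360),(580,410),(180,100),(100,165),(62,225)]
inn=[(380,111),(450,123),(520,158),(570,210),(595,270),(597,310),(585,370),(250,134),(180,172),(125,225)]
def loc(l,zt):
    uv=[(260+x/2.5-.3,150+y/2.4-.3) for x,y in l]
    P=onz(c,uv,p[2]-zt); return ((P-p)@R)[:,:2]
for zt in (-9.7,-7,-5):
    for nm,l in (('out',out),('in',inn)):
        L=loc(l,zt); f=least_squares(lambda v:np.hypot(L[:,0]-v[0],L[:,1]-v[1])-v[2],[0,51,50]); print(zt,nm,f.x.round(2),np.abs(f.fun).max().round(2))
E
```

```text
-9.7 out [ 3.91 49.04 53.53] 0.63
-9.7 in [-1.000e-02  5.127e+01  4.742e+01] 0.2
-7 out [ 2.29 50.02 54.61] 0.64
-7 in [-1.71 52.3  48.38] 0.2
-5 out [ 1.08 50.76 55.42] 0.65
-5 in [-2.98 53.06 49.1 ] 0.21
```

```bash
python3 -m handwheel '[[1,-0.4,2,0,0],[1,-0.3,1.6,0,0],[1,0,0.3,0,0],[1,0,0,1.5,0],[1,0,0,1.5,0],[1,0,0,0.6,0],[1,0,0,0,0],[1,0,0,0,0]]'; python3 - <<'E'
from h import *
s,im=grab('wrist','w7'); R=cv2.Rodrigues(s['tcp_rot'])[0]; print(R.round(3),s['position'],s['finger_gap'],s['wrist_force'],s['torque'])
t=np.array([584,16.6])-s['position'][:2]; print(t@R[:2,0],t@R[:2,1])
E
```

```text
time: 9.55
position: [583.6, 19.0, 18.6]
tcp_rot: [0.141, -3.128, -0.013]
wrist_force: [-0.6, 1.0, -1.4]
finger_gap: 6.3
[[-0.996 -0.09  -0.01 ]
 [-0.09   0.996  0.008]
 [ 0.01   0.009 -1.   ]] [583.61475443  19.03253425  18.64202021] 6.326720412208362 [-0.56452383  1.02774845 -1.42181973] [-0.04686325 -0.0393927  -0.02410012]
-0.16462499259264468 -2.4572374004343316
```

View pics/w7.png

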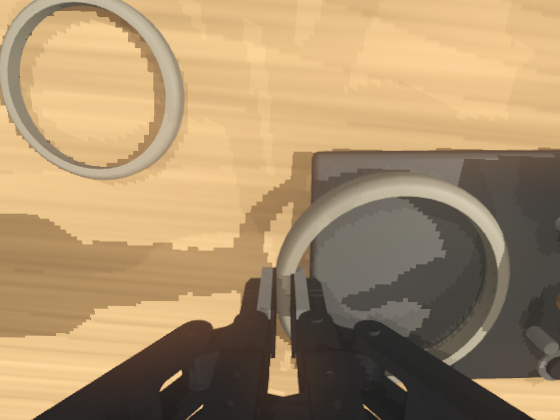

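```bash
python3 -m handwheel '[[1,0,0,0.3,0],[1,0,0,0.12,0],[1,0,0,0,0],[1,0,0,0,0],[1,0,0,0,0],[1,0,0,0,0],[1,0,0,0,0],[1,0,0,0,0]]'
```

```text
time: 10.6
position: [584.2, 18.9, 15.2]
tcp_rot: [0.141, -3.13, -0.012]
wrist_force: [-1.0, -0.5, -0.8]
finger_gap: 6.2
```

```bash
python3 -m handwheel '[[1,0,0,0.15,0],[1,0,0,0,0],[1,0,0,0,0],[1,0,0,0.1,0],[1,0,0,0,0],[1,0,0,0,0],[1,0,0,0,0],[1,0,0,0,0]]'; python3 - <<'E'
from h import *
for i in range(3):
    s=ctrl.state(); print(s['wrist_force'].round(2),s['torque'].round(3),s['position'].round(2))
s,im=grab('scene','s2'); im=im[:,:,::-1]
cv2.imwrite('pics/s2c.png',cv2.resize(im[140:280,260:400],None,fx=4,fy=4,interpolation=cv2.INTER_CUBIC))
E
```

```text
time: 11.6
position: [584.3, 18.8, 13.9]
tcp_rot: [0.141, -3.132, -0.012]
wrist_force: [-2.2, -0.2, 3.2]
finger_gap: 6.8
[-2.17 -0.19  3.19] [-0.051  0.225  0.054] [584.28  18.84  13.92]
[-2.17 -0.19  3.19] [-0.051  0.225  0.054] [584.28  18.84  13.92]
[-2.17 -0.19  3.19] [-0.051  0.225  0.054] [584.28  18.84  13.92]
```

View pics/s2c.png

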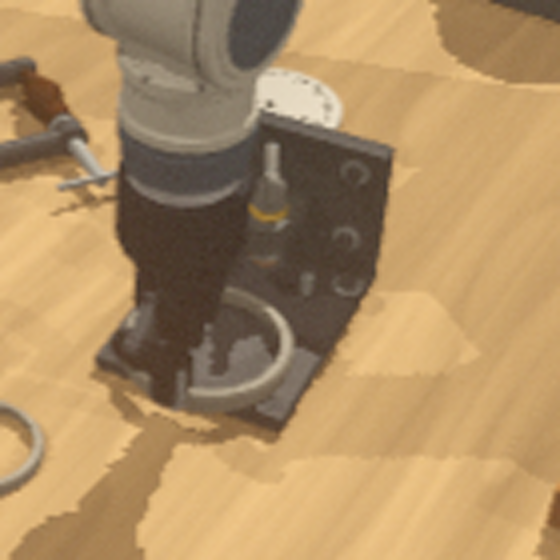

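```bash
python3 -m handwheel '[[1,0,0.5,0,0],[1,0,0.5,0,0],[1,0,0.5,0,0],[1,0,0.5,0,0],[1,0,0.5,0,0],[1,0,0.3,0,0],[1,0,0,0,0],[1,0,0,0,0]]'; python3 - <<'E'
from h import *
s,im=grab('wrist','w8'); R=cv2.Rodrigues(s['tcp_rot'])[0]; print(R.round(3),s['position'],s['finger_gap'],s['wrist_force'],s['torque'])
E
```

```text
time: 12.65
position: [582.4, 48.5, 14.2]
tcp_rot: [0.141, -3.133, -0.01]
wrist_force: [-0.2, -1.8, 2.4]
finger_gap: 6.6
[[-0.996 -0.09  -0.006]
 [-0.09   0.996  0.006]
 [ 0.005  0.007 -1.   ]] [582.4230664   48.48900223  14.23937194] 6.552644609407343 [-0.15141358 -1.80953788  2.37789033] [-0.46838531 -0.0947641  -0.07710005]
```

View pics/w8.png

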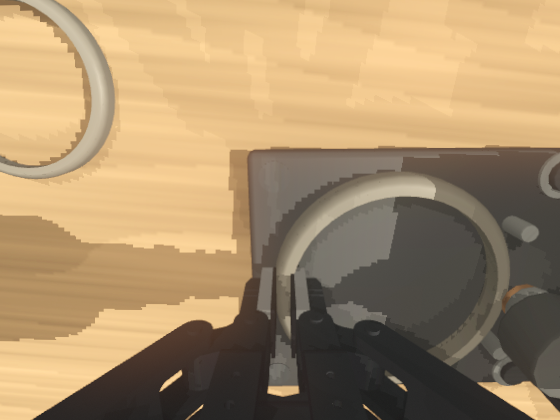

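Wrist view: the ring is flat on the base. Pins are at about (520,228) and (508,372), and the foot is just right of the rim at (525,295), so roughly 5 mm remain. I creep in on force.

```bash
python3 -m handwheel '[[1,0,0.2,0,0],[1,0,0,0,0],[1,0,0.15,0,0],[1,0,0,0,0],[1,0,0.1,0,0],[1,0,0,0,0],[1,0,0,0,0],[1,0,0,0,0]]'
```

```text
time: 13.7
position: [582.0, 53.1, 14.2]
tcp_rot: [0.14, -3.133, -0.01]
wrist_force: [-0.4, -0.7, 2.6]
finger_gap: 6.6
```

```bash
python3 -m handwheel '[[1,0,0.15,0,0],[1,0,0,0,0],[1,0,0,0,0],[1,0,0,0,0],[1,0,0,0,0],[1,0,0,0,0],[1,0,0,0,0],[1,0,0,0,0]]';  python3 - <<'E'
from h import *
s,im=grab('wrist','w9'); im=im[:,:,::-1]; cv2.imwrite('pics/w9c.png',cv2.resize(im[150:400,260:560],None,fx=2.5,fy=2.4))
E
```

```text
time: 14.7
position: [582.3, 53.3, 14.2]
tcp_rot: [0.139, -3.134, -0.006]
wrist_force: [0.4, -2.9, 2.0]
finger_gap: 6.5
```

View pics/w9c.png

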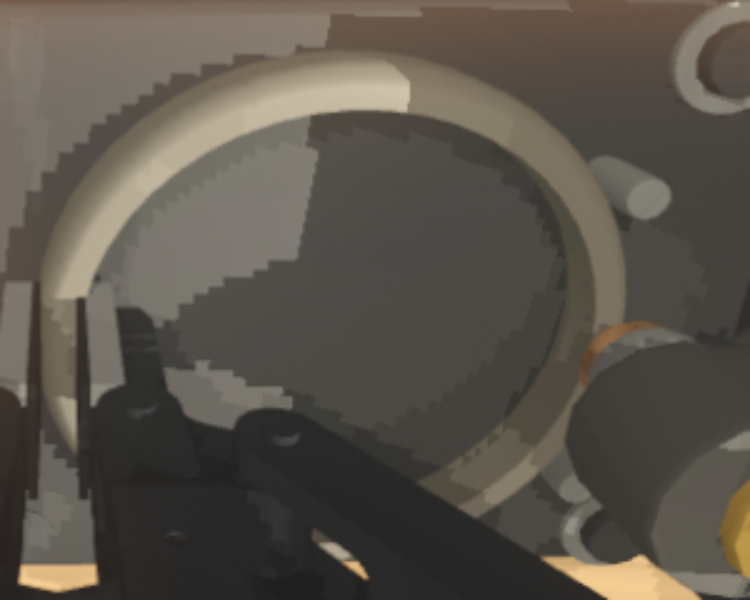

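```bash
python3 -m handwheel '[[1,0,0.2,0,0],[1,0,0.2,0,0],[1,0,0.2,0,0],[1,0,0.2,0,0],[1,0,0.2,0,0],[1,0,0.2,0,0],[1,0,0.2,0,0],[1,0,0.2,0,0]]';  python3 - <<'E'
from h import *
s=ctrl.state(); R=cv2.Rodrigues(s['tcp_rot'])[0]; print(R.round(3),s['position'],s['finger_gap'],s['wrist_force'],s['torque'])
E
```

```text
time: 15.75
position: [583.5, 54.0, 14.3]
tcp_rot: [0.125, -3.135, 0.043]
wrist_force: [0.8, -12.6, 2.4]
finger_gap: 6.3
[[-0.997 -0.08  -0.002]
 [-0.08   0.996 -0.028]
 [ 0.005 -0.027 -1.   ]] [583.46500351  54.01866546  14.32607928] 6.280608673916856 [  0.76028506 -12.58213311   2.35765093] [-2.54057335 -0.15484202  0.40014926]
```

```bash
python3 -m handwheel '[[1,0,0,0,0],[1,0,0,0,0],[1,0,0,0,0],[0,0,0,0,0],[0,0,0,0,0],[0,0,0,0,0],[0,0,0,-1,0],[0,0,0,-3,0]]';  python3 - <<'E'
from h import *
s,im=grab('wrist','w10');  R=cv2.Rodrigues(s['tcp_rot'])[0]; print(R.round(3),s['position'],s['finger_gap'],s['wrist_force'],s['torque'])
im=im[:,:,::-1]; cv2.imwrite('pics/w10c.png',cv2.resize(im[150:400,260:560],None,fx=2.5,fy=2.4))
E
```

```text
time: 16.75
position: [581.2, 56.2, 53.1]
tcp_rot: [0.126, -3.129, 0.039]
wrist_force: [1.3, -1.0, -0.2]
finger_gap: 42.5
[[-0.997 -0.08  -0.009]
 [-0.08   0.996 -0.025]
 [ 0.011 -0.025 -1.   ]] [581.16546668  56.22113406  53.05084441] 42.50205689957662 [ 1.34981271 -0.9749851  -0.22677127] [-0.00879474 -0.03420207  0.04856425]
```

View pics/w10.png

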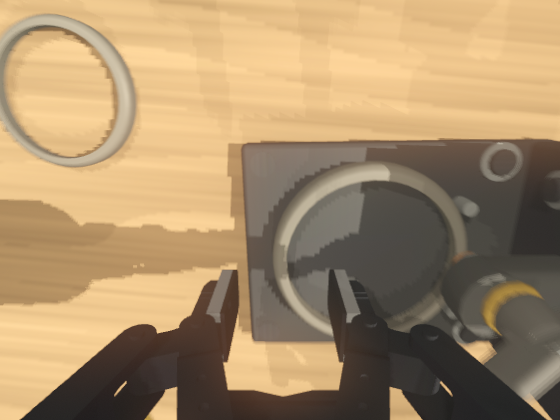

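Wrist view: the ring stays seated at about (370,250), touching the pin at (466,207), with the foot over its right wall. I lift and turn towards the wings.

```bash
python3 -m handwheel '[[0,0,0,-4,0],[0,0,0,-5,0],[0,0,0,-5,0],[0,0,0,0,-10.7],[0,0,0,0,-10.7],[0,0,0,0,-10.7],[0,0,0,0,-10.7],[0,0,0,0,-10.7]]';python3 -m handwheel '[[0,0,0,0,-10.7],[0,0,0,0,-10.7],[0,0,0,0,-10.7],[0,0,0,0,-10.7],[0,0,0,0,-10.7],[0,0,0,0,-10.7],[0,0,0,0,-3],[0,0,0,0,0]]';  python3 - <<'E'
from h import *
s,im=grab('wrist','w11');  R=cv2.Rodrigues(s['tcp_rot'])[0]; print(R.round(3),s['position'],s['q'])
print(np.degrees(np.arctan2(R[1,0],R[0,0])))
grab('top','t2')
E
```

```text
time: 17.8
position: [584.0, 60.7, 210.3]
tcp_rot: [1.535, -2.733, 0.039]
wrist_force: [0.5, -0.2, 0.2]
finger_gap: 42.6
time: 18.8
position: [583.5, 61.4, 216.1]
tcp_rot: [2.788, -1.412, 0.034]
wrist_force: [-0.2, 0.0, 0.3]
finger_gap: 42.9
[[ 0.592 -0.806  0.012]
 [-0.806 -0.592 -0.024]
 [ 0.027  0.004 -1.   ]] [583.47335322  61.39615533 216.10105974] [-0.02608309  0.31897497  0.06855408  1.30744979 -0.02378123 -2.23050023]
-53.70167079432737
```

View pics/w11.png

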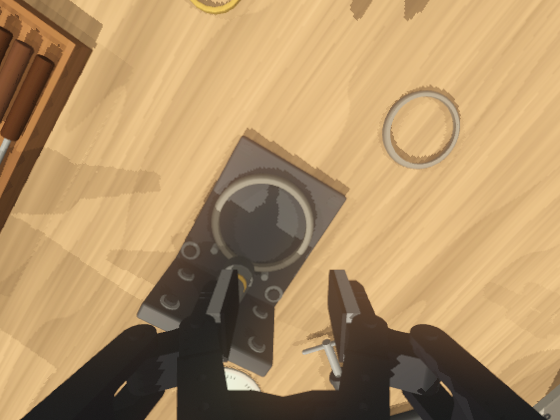

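```bash
python3 -m handwheel '[[-0.6,-2,-1,0,0],[-0.6,-2.3,-1.3,0,0],[-0.6,-2.3,-1.3,0,0],[-0.6,-1.6,-1,0,0],[-0.6,0,0,0,0],[-0.6,0,0,0,0],[-0.6,0,0,0,0],[-0.6,0,0,0,0]]';  python3 - <<'E'
from h import *
s,im=grab('wrist','w12');  R=cv2.Rodrigues(s['tcp_rot'])[0]; print(R.round(3),s['position'],s['q'])
E
```

```text
time: 19.9
position: [572.6, 155.5, 214.2]
tcp_rot: [2.781, -1.425, 0.036]
wrist_force: [0.6, -0.3, -0.4]
finger_gap: 68.0
[[ 0.584 -0.812  0.013]
 [-0.811 -0.584 -0.025]
 [ 0.028  0.004 -1.   ]] [572.55786362 155.51328275 214.18006398] [ 0.13699375  0.33343889  0.08501641  1.31294923 -0.0262516  -2.05778619]
```

View pics/w12.png

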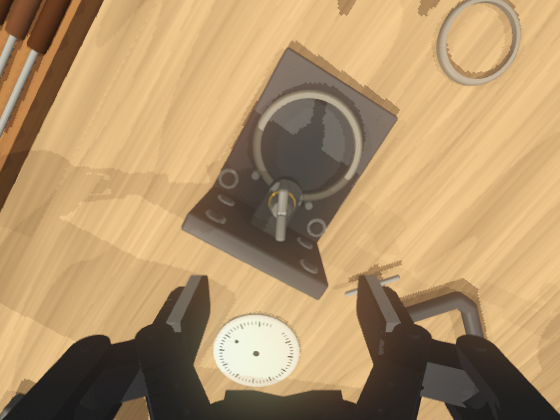

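```bash
python3 - <<'E'
from h import *
im=cv2.imread('pics/w12.png'); cv2.imwrite('pics/w12c.png',cv2.resize(im[165:255,230:340],None,fx=6,fy=6,interpolation=cv2.INTER_CUBIC))
E
```

```text
(no output)
```

View pics/w12c.png

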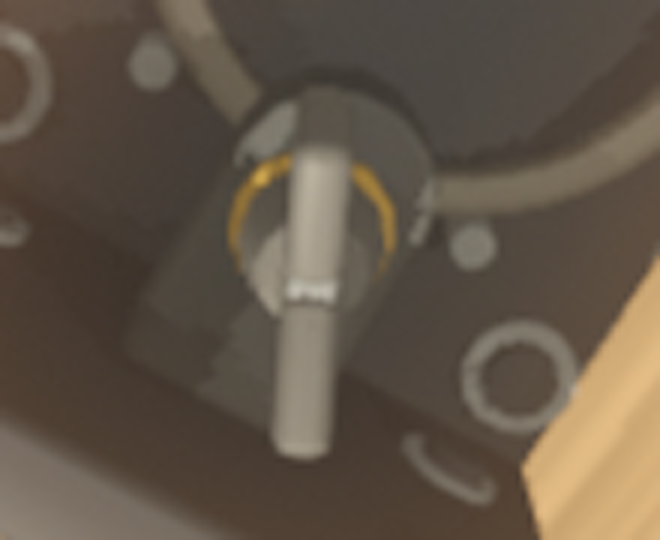

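The wing bar runs from crop (322,148) to (302,455), nearly along the tool's x. The pin tops are at (153,62) and (474,245).

```bash
python3 - <<'E'
from h import *
s=ctrl.state(); c=cam('wrist',s); R=cv2.Rodrigues(s['tcp_rot'])[0]; p=s['position']; print(p)
cp=lambda l:[(230+x/6-.42,165+y/6-.42) for x,y in l]
w=onz(c,cp([(322,148),(302,455),(311,290)]),108); print('wing',w.round(1),np.linalg.norm(w[0]-w[1]), 'yaw',np.degrees(np.arctan2(*(w[0]-w[1])[1::-1])))
mid=(w[0]+w[1])/2
pn=onz(c,cp([(153,62),(474,245)]),26); d=pn[1]-pn[0]; print('pins',pn.round(1),np.linalg.norm(d),np.degrees(np.arctan2(d[1],d[0])))
m=pn.mean(0)
for v in (d,):
    u=v/np.linalg.norm(v); 
    if u[0]<0:u=-u
    n=np.array([-u[1],u[0]]); print('axis from pins',m[:2]+n*1)
print('tool yaw',np.degrees(np.arctan2(R[1,0],R[0,0])))
# grasp point axis: desired TCP = axis at z=77
for a in (mid[:2],w[2][:2],m[:2]):
    t=np.array([a[0],a[1],77])-p; print('delta tool mm',(t@R).round(1))
E
```

```text
[572.57641271 155.5076463  214.18469968]
wing [[584.3 136.8 108. ]
 [562.  172.2 108. ]
 [574.5 152.9 108. ]] 41.869028807417536 yaw -57.87094393342527
pins [[604.6 156.   26. ]
 [542.2 150.   26. ]] 62.74338080494773 -174.5393239349982
axis from pins [573.28962519 154.01290707]
tool yaw -54.25405243260827
delta tool mm [ -2.6  -0.4 137.2]
delta tool mm [ -0.6  -0.5 137.2]
delta tool mm [ -1.3   0.3 137.2]
```

```bash
python3 -m handwheel '[[0.3,-0.1,0,0,3.6],[0.3,0,0,0,0],[0.3,0,0,0,0],[0.3,0,0,3,0],[0.3,0,0,3,0],[0.3,0,0,3,0],[0.3,0,0,2,0],[0.3,0,0,0,0]]';  python3 - <<'E'
from h import *
s=ctrl.state();  R=cv2.Rodrigues(s['tcp_rot'])[0]; print(R.round(3),s['position'],s['q'][5],s['finger_gap'],s['wrist_force'],'yaw',np.degrees(np.arctan2(R[1,0],R[0,0])))
print('delta',((np.array([573.4,154,78])-s['position'])@R).round(1))
E
```

```text
time: 20.95
position: [574.4, 152.3, 102.0]
tcp_rot: [2.74, -1.508, 0.039]
wrist_force: [0.7, -0.4, 1.2]
finger_gap: 29.7
[[ 0.535 -0.845  0.015]
 [-0.844 -0.535 -0.025]
 [ 0.029  0.    -1.   ]] [574.36924949 152.26146018 101.9738389 ] -2.00437533676606 29.715789163016712 [ 0.7435418  -0.4492428   1.20335583] yaw -57.65115246119734
delta [-2.7 -0.1 23.9]
```

```bash
python3 -m handwheel '[[0.3,-0.2,0,1.2,0],[0.3,0,0,1,0],[0.3,0,0,0,0],[0.3,0,0,0,0],[0.3,0,0,0,0],[1,0,0,0,0],[1,0,0,0,0],[1,0,0,0,0]]';  python3 - <<'E'
from h import *
s,im=grab('wrist','w13');  R=cv2.Rodrigues(s['tcp_rot'])[0]; print(s['position'],s['q'][5],s['finger_gap'],s['wrist_force'],s['torque'],'yaw',np.degrees(np.arctan2(R[1,0],R[0,0])))
print('delta',((np.array([573.4,154,78])-s['position'])@R).round(1))
E
```

```text
time: 21.95
position: [574.7, 153.6, 81.7]
tcp_rot: [2.742, -1.507, 0.044]
wrist_force: [-0.2, -0.2, -0.8]
finger_gap: 13.4
[574.68948975 153.5500896   81.65257174] -2.0030095616716297 13.375875238105388 [-0.17823551 -0.22000664 -0.81756584] [-0.03328978  0.09519199 -0.02198637] yaw -57.60430157720039
delta [-1.2  0.9  3.6]
```

View pics/w13.png

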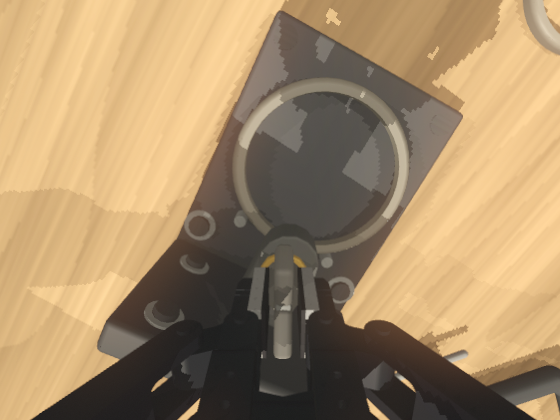

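```bash
python3 -m handwheel '[[0.6,-0.1,0.05,0.3,0],[0.6,0,0,0.05,0],[1,0,0,0,0],[1,0,0,0,0],[1,0,0,0,0],[1,0,0,0,0],[1,0,0,0,0],[1,0,0,0,0]]';  python3 - <<'E'
from h import *
s=ctrl.state();  R=cv2.Rodrigues(s['tcp_rot'])[0]; print(s['position'],s['q'][5],s['finger_gap'],s['wrist_force'],s['torque'],'yaw',np.degrees(np.arctan2(R[1,0],R[0,0])))
E
```

```text
time: 23.0
position: [574.5, 153.9, 79.8]
tcp_rot: [2.743, -1.508, 0.049]
wrist_force: [-1.8, -0.6, 2.5]
finger_gap: 13.8
[574.52552029 153.9047414   79.81407446] -2.0018188707271065 13.758402540463436 [-1.80087902 -0.6043855   2.51980905] [-0.04502264  0.38126905 -0.03325787] yaw -57.6196310591889
```

```bash
python3 - <<'E'
from h import *
s,im=grab('wrist','w14'); im=im[:,:,::-1]; cv2.imwrite('pics/w14c.png',cv2.resize(im[220:400,180:390],None,fx=3.5,fy=3.3,interpolation=cv2.INTER_CUBIC))
print(ctrl.state()['finger_gap'])
s,im=grab('scene','s3'); im=im[:,:,::-1]; cv2.imwrite('pics/s3c.png',cv2.resize(im[130:270,260:400],None,fx=4,fy=4,interpolation=cv2.INTER_CUBIC))
E
```

```text
14.151948263840545
```

View pics/w14c.png

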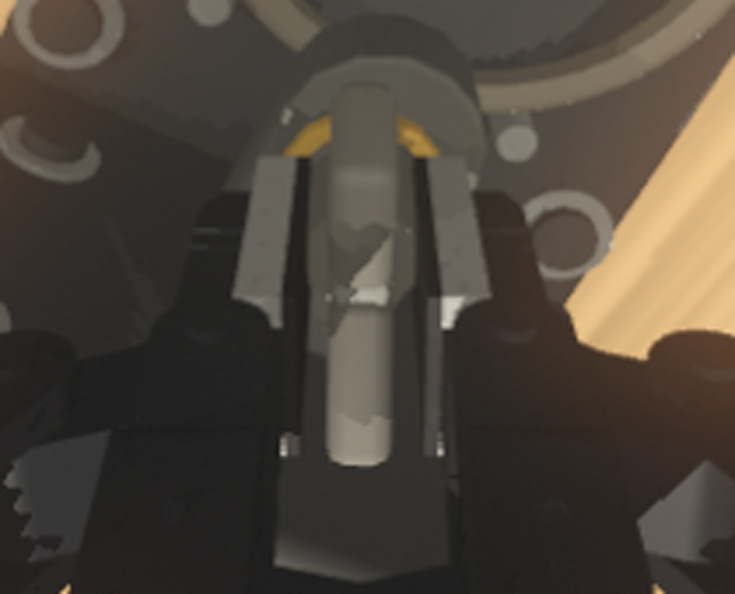

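View pics/s3c.png

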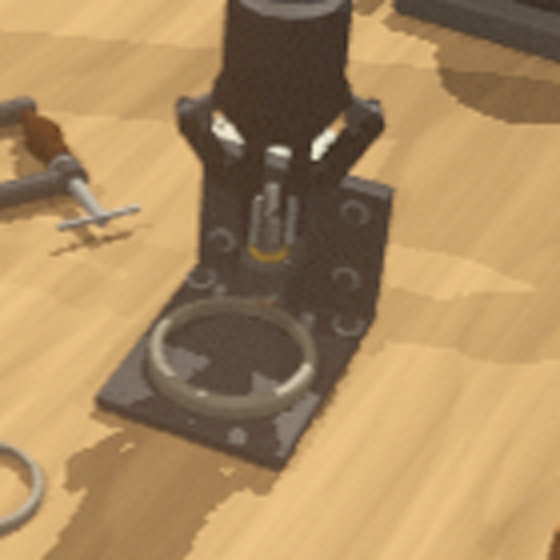

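Wrist and scene views: the fingertips are stopped on the round hub below the wings (gap 14 mm), with clear space between the pads and the 8 mm bar. I open a little, rise 12 mm and pinch the bar itself.

```bash
python3 -m handwheel '[[0.5,0,0,0,0],[0.5,0,0,0,0],[0.5,0,0,-0.7,0],[0.5,0,0,-0.6,0],[1,0,0,0,0],[1,0,0,0,0],[1,0,0,0,0],[1,0,0,0,0]]';  python3 - <<'E'
from h import *
s=ctrl.state();  R=cv2.Rodrigues(s['tcp_rot'])[0]; print(s['position'],s['q'][5],s['finger_gap'],s['wrist_force'],s['torque'],'yaw',np.degrees(np.arctan2(R[1,0],R[0,0])))
E
```

```text
time: 24.1
position: [574.3, 154.2, 93.8]
tcp_rot: [2.742, -1.509, 0.049]
wrist_force: [-1.0, 0.4, 0.2]
finger_gap: 6.0
[574.33079046 154.18677678  93.80453646] -2.000631022753236 6.000260736848187 [-0.98088908  0.4365579   0.22993619] [-0.04057064  0.13413728 -0.23267839] yaw -57.65495476552431
```

```bash
cat > st.py <<'E'
from h import *
s=ctrl.state();  R=cv2.Rodrigues(s['tcp_rot'])[0]; print(s['position'].round(1),'q6',s['q'][5].round(3),'gap',s['finger_gap'].round(1),'F',s['wrist_force'].round(2),'T',s['torque'].round(3),'yaw',np.degrees(np.arctan2(R[1,0],R[0,0])).round(1),'Ttool',(s['torque']@R).round(3))
E
python3 -m handwheel '[[1,0,0,0,4],[1,0,0,0,4],[1,0,0,0,4],[1,0,0,0,4],[1,0,0,0,4],[1,0,0,0,0],[1,0,0,0,0],[1,0,0,0,0]]'; python3 st.py
```

```text
time: 25.1
position: [574.1, 154.1, 93.8]
tcp_rot: [2.438, -1.97, 0.052]
wrist_force: [-1.2, -0.7, 0.7]
finger_gap: 5.7Traceback (most recent call last):
  File "st.py", line 2, in <module>
    s=ctrl.state();  R=cv2.Rodrigues(s['tcp_rot'])[0]; print(s['position'].round(1),'q6',s['q'][5].round(3),'gap',s['finger_gap'].round(1),'F',s['wrist_force'].round(2),'T',s['torque'].round(3),'yaw',np.degrees(np.arctan2(R[1,0],R[0,0])).round(1),'Ttool',(s['torque']@R).round(3))
                                                                                                                  ^^^^^^^^^^^^^^^^^^^^^
AttributeError: 'float' object has no attribute 'round'
```

```bash
cat > st.py <<'E'
from h import *
for i in range(3):
    s=ctrl.state()
R=cv2.Rodrigues(s['tcp_rot'])[0]; print(s['position'].round(1),'q6',round(float(s['q'][5]),3),'gap',round(float(s['finger_gap']),1),'F',s['wrist_force'].round(2),'T',s['torque'].round(3),'yaw',round(float(np.degrees(np.arctan2(R[1,0],R[0,0]))),1))
E
python3 st.py
```

```text
[574.1 154.1  93.8] q6 -1.647 gap 5.7 F [-1.21 -0.73  0.72] T [-0.086  0.235  0.018] yaw -77.9
```

```bash
python3 -m handwheel '[[1,0,0,0,1],[1,0,0,0,1],[1,0,0,0,1],[1,0,0,0,1],[1,0,0,0,1],[1,0,0,0,1],[1,0,0,0,1],[1,0,0,0,1]]'; python3 st.py; python3 - <<'E'
from h import *
s,im=grab('wrist','w15'); im=im[:,:,::-1]; cv2.imwrite('pics/w15c.png',cv2.resize(im[180:400,180:390],None,fx=3,fy=2.7,interpolation=cv2.INTER_CUBIC))
E
```

```text
time: 26.1
position: [574.0, 154.1, 93.8]
tcp_rot: [2.287, -2.146, 0.053]
wrist_force: [-0.6, 0.1, 1.4]
finger_gap: 5.9
[574.  154.1  93.8] q6 -1.499 gap 5.9 F [-0.56  0.12  1.39] T [-0.135  0.284  0.344] yaw -86.4
```

View pics/w15c.png

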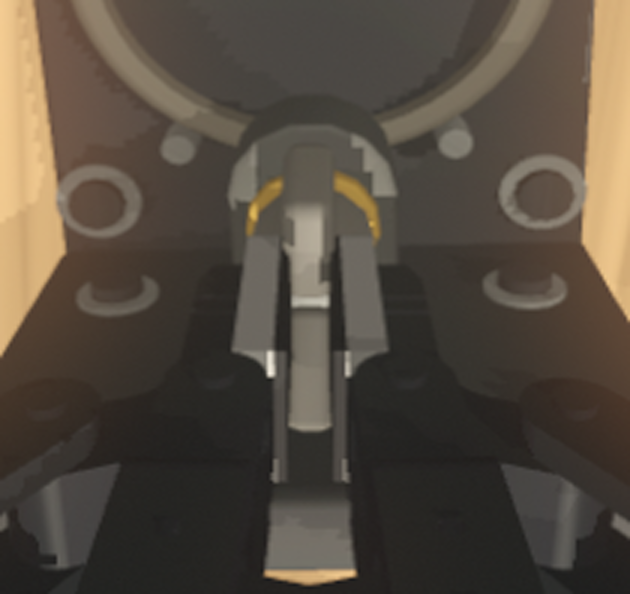

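```bash
python3 -m handwheel '[[1,0,0,0,1],[1,0,0,0,1],[1,0,0,0,1],[1,0,0,0,1],[1,0,0,0,1],[1,0,0,0,1],[1,0,0,0,1],[1,0,0,0,1]]'; python3 st.py
```

```text
time: 27.15
position: [574.0, 154.0, 93.8]
tcp_rot: [2.122, -2.314, 0.053]
wrist_force: [-1.4, -0.1, 3.6]
finger_gap: 5.6
[574.  154.   93.8] q6 -1.349 gap 5.6 F [-1.4  -0.05  3.61] T [-0.143  0.273  0.254] yaw -95.0
```

```bash
python3 -m handwheel '[[1,0,0,0,2],[1,0,0,0,2],[1,0,0,0,1],[1,0,0,0,1],[1,0,0,0,1],[1,0,0,0,1],[1,0,0,0,1],[1,0,0,0,1]]'; python3 st.py
```

```text
time: 28.15
position: [573.8, 154.1, 93.8]
tcp_rot: [-1.897, 2.502, -0.053]
wrist_force: [-0.8, -0.2, 2.1]
finger_gap: 6.0
[573.8 154.1  93.8] q6 -1.162 gap 6.0 F [-0.81 -0.16  2.11] T [-0.218  0.456  0.338] yaw -105.7
```

```bash
python3 -m handwheel '[[1,0,0,0,1.5],[1,0,0,0,1],[1,0,0,0,1],[1,0,0,0,1],[1,0,0,0,1],[1,0,0,0,1],[1,0,0,0,1],[1,0,0,0,1]]'; python3 st.py
```

```text
time: 29.15
position: [573.7, 154.1, 93.8]
tcp_rot: [-1.691, 2.643, -0.052]
wrist_force: [-0.7, -0.7, 2.1]
finger_gap: 6.1
[573.7 154.1  93.8] q6 -1.003 gap 6.1 F [-0.66 -0.67  2.06] T [-0.159  0.56   0.317] yaw -114.8
```

```bash
python3 -m handwheel '[[1,0,0,0,1.5],[1,0,0,0,1],[1,0,0,0,1],[1,0,0,0,1],[1,0,0,0,1],[1,0,0,0,1],[1,0,0,0,1],[1,0,0,0,1]]'; python3 st.py
```

```text
time: 30.15
position: [573.6, 154.1, 93.8]
tcp_rot: [-1.475, 2.767, -0.051]
wrist_force: [-2.2, -0.5, 2.7]
finger_gap: 6.2
[573.6 154.1  93.8] q6 -0.844 gap 6.2 F [-2.25 -0.46  2.67] T [-0.184  0.585  0.214] yaw -123.9
```

```bash
python3 -m handwheel '[[1,0,0,0,1],[1,0,0,0,1],[1,0,0,0,1],[1,0,0,0,1],[1,0,0,0,1],[1,0,0,0,1],[1,0,0,0,1],[1,0,0,0,1]]'; python3 st.py
```

```text
time: 31.15
position: [573.5, 154.2, 93.8]
tcp_rot: [-1.263, 2.867, -0.05]
wrist_force: [-1.5, -0.0, 3.1]
finger_gap: 5.7
[573.5 154.2  93.8] q6 -0.695 gap 5.7 F [-1.47 -0.02  3.05] T [-0.161  0.603  0.246] yaw -132.5
```

```bash
python3 -m handwheel '[[1,0,0,0,1],[1,0,0,0,1],[1,0,0,0,1],[1,0,0,0,1],[1,0,0,0,1],[1,0,0,0,1],[1,0,0,0,1],[1,0,0,0,1]]'; python3 st.py; python3 - <<'E'
from h import *
s,im=grab('scene','s4'); im=im[:,:,::-1]; cv2.imwrite('pics/s4c.png',cv2.resize(im[180:250,290:360],None,fx=8,fy=8,interpolation=cv2.INTER_CUBIC))
im=cv2.imread('pics/s3.png'); cv2.imwrite('pics/s3d.png',cv2.resize(im[180:250,290:360],None,fx=8,fy=8,interpolation=cv2.INTER_CUBIC))
E
```

```text
time: 32.15
position: [573.4, 154.2, 93.8]
tcp_rot: [-1.044, 2.951, -0.049]
wrist_force: [-1.8, 0.1, 2.7]
finger_gap: 5.7
[573.4 154.2  93.8] q6 -0.545 gap 5.7 F [-1.76  0.06  2.66] T [-0.055  0.765  0.249] yaw -141.0
```

View pics/s4c.png

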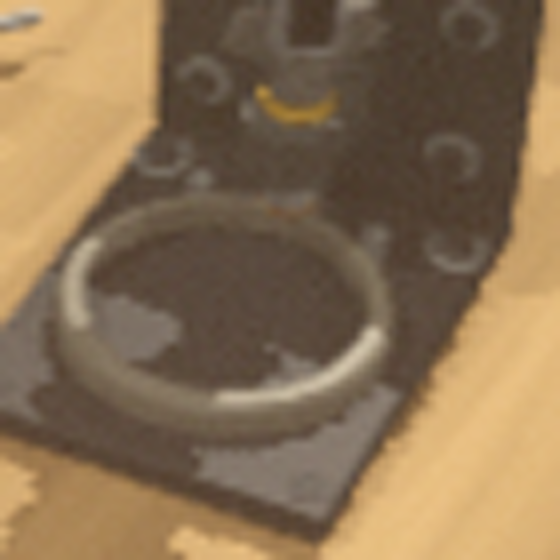

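View pics/s3d.png

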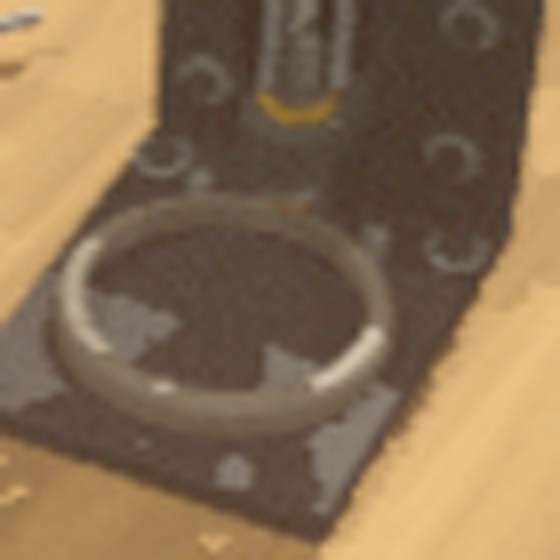

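```bash
python3 -m handwheel '[[1,0,0,0,1],[1,0,0,0,1],[1,0,0,0,1],[1,0,0,0,1],[1,0,0,0,1],[1,0,0,0,1],[1,0,0,0,1],[1,0,0,0,1]]'; python3 st.py
```

```text
time: 33.2
position: [573.4, 154.3, 93.8]
tcp_rot: [-0.82, 3.019, -0.047]
wrist_force: [-0.7, -0.0, 3.6]
finger_gap: 6.2
[573.4 154.3  93.8] q6 -0.395 gap 6.2 F [-0.66 -0.01  3.55] T [-0.012  0.828  0.269] yaw -149.6
```

```bash
python3 -m handwheel '[[1,0,0,0,1],[1,0,0,0,1],[1,0,0,0,1],[1,0,0,0,1],[1,0,0,0,1],[1,0,0,0,1],[1,0,0,0,1],[1,0,0,0,1]]'; python3 st.py
```

```text
time: 34.2
position: [573.4, 154.4, 93.8]
tcp_rot: [-0.591, 3.07, -0.045]
wrist_force: [-1.6, -0.3, 3.4]
finger_gap: 5.8
[573.4 154.4  93.8] q6 -0.245 gap 5.8 F [-1.56 -0.31  3.39] T [0.003 0.862 0.275] yaw -158.2
```

```bash
python3 -m handwheel '[[1,0,0,0,1],[1,0,0,0,1],[1,0,0,0,1],[1,0,0,0,1],[1,0,0,0,1],[1,0,0,0,1],[1,0,0,0,1],[1,0,0,0,1]]'; python3 st.py
```

```text
time: 35.2
position: [573.3, 154.5, 93.8]
tcp_rot: [-0.36, 3.104, -0.043]
wrist_force: [-1.3, 1.1, 3.2]
finger_gap: 6.0
[573.3 154.5  93.8] q6 -0.096 gap 6.0 F [-1.25  1.1   3.2 ] T [0.14  0.917 0.271] yaw -166.7
```

```bash
python3 -m handwheel '[[1,0,0,0,1],[1,0,0,0,1],[1,0,0,0,1],[1,0,0,0,1],[1,0,0,0,1],[1,0,0,0,1],[1,0,0,0,1],[1,0,0,0,1]]'; python3 st.py
```

```text
time: 36.2
position: [573.8, 154.6, 93.8]
tcp_rot: [-0.127, 3.119, -0.04]
wrist_force: [-0.4, -0.6, 1.5]
finger_gap: 6.1
[573.8 154.6  93.8] q6 0.054 gap 6.1 F [-0.39 -0.59  1.48] T [0.182 0.61  0.265] yaw -175.3
```

```bash
python3 -m handwheel '[[1,0,0,0,1],[1,0,0,0,1],[1,0,0,0,1],[1,0,0,0,1],[1,0,0,0,1],[1,0,0,0,1],[1,0,0,0,1],[1,0,0,0,1]]'; python3 st.py;  python3 - <<'E'
from h import *
s,im=grab('scene','s5'); im=im[:,:,::-1]; a=cv2.resize(im[190:220,300:345],None,fx=14,fy=10,interpolation=cv2.INTER_CUBIC)
b=cv2.resize(cv2.imread('pics/s3.png')[190:220,300:345],None,fx=14,fy=10,interpolation=cv2.INTER_CUBIC); cv2.imwrite('pics/s5c.png',np.vstack([b,a]))
s,im=grab('wrist','w16')
E
```

```text
time: 37.2
position: [573.8, 154.6, 93.8]
tcp_rot: [0.106, 3.118, -0.037]
wrist_force: [-0.2, 1.1, 2.2]
finger_gap: 5.8
[573.8 154.6  93.8] q6 0.204 gap 5.8 F [-0.17  1.13  2.2 ] T [0.253 0.558 0.259] yaw 176.1
```

View pics/s5c.png

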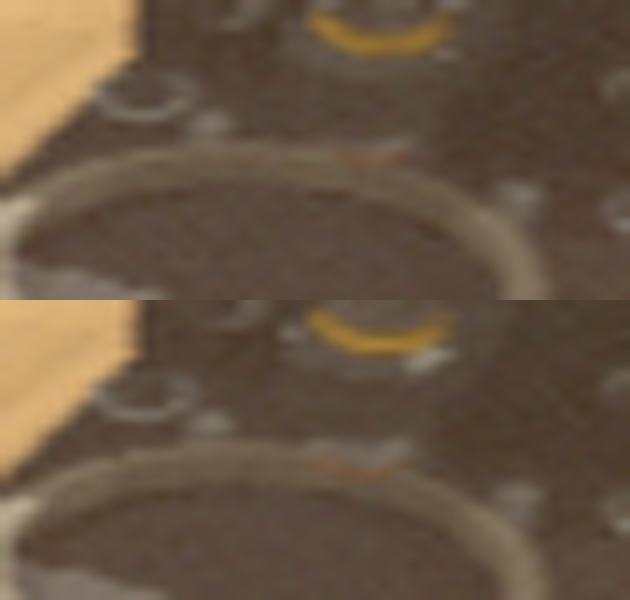

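View pics/w16.png

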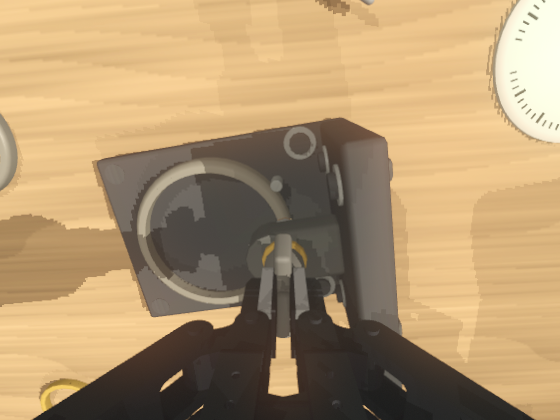

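Scene comparison: the cork foot has come down towards the rim, about 1 px lower and nearly touching. The torque still shows only drag (about 0.26 N m), so I keep turning.

```bash
python3 -m handwheel '[[1,0,0,0,1],[1,0,0,0,1],[1,0,0,0,1],[1,0,0,0,1],[1,0,0,0,1],[1,0,0,0,1],[1,0,0,0,1],[1,0,0,0,1]]'; python3 st.py
```

```text
time: 38.3
position: [573.7, 154.7, 93.8]
tcp_rot: [0.337, 3.1, -0.035]
wrist_force: [-1.1, 0.9, 1.7]
finger_gap: 5.9
[573.7 154.7  93.8] q6 0.352 gap 5.9 F [-1.11  0.87  1.74] T [0.22  0.629 0.366] yaw 167.6
```

```bash
python3 -m handwheel '[[1,0,0,0,1],[1,0,0,0,1],[1,0,0,0,1],[1,0,0,0,1],[1,0,0,0,1],[1,0,0,0,1],[1,0,0,0,1],[1,0,0,0,1]]'; python3 st.py
```

```text
time: 39.3
position: [573.7, 154.7, 93.8]
tcp_rot: [0.567, 3.064, -0.032]
wrist_force: [0.0, 0.7, 1.7]
finger_gap: 6.1
[573.7 154.7  93.8] q6 0.502 gap 6.1 F [0.05 0.73 1.73] T [0.328 0.563 0.355] yaw 159.0
```

```bash
python3 -m handwheel '[[1,0,0,0,1],[1,0,0,0,1],[1,0,0,0,1],[1,0,0,0,1],[1,0,0,0,1],[1,0,0,0,1],[1,0,0,0,1],[1,0,0,0,0.5]]'; python3 st.py
```

```text
time: 40.3
position: [573.7, 154.7, 93.8]
tcp_rot: [0.781, 3.016, -0.029]
wrist_force: [-0.8, 0.8, 1.4]
finger_gap: 6.1
[573.7 154.7  93.8] q6 0.642 gap 6.1 F [-0.79  0.8   1.36] T [0.339 0.615 0.39 ] yaw 151.0
```

```bash
python3 -m handwheel '[[1,0,0,0,0],[1,0,0,0,0],[1,0,0,0,0],[1,0,0,0,0],[1,0,0,0,0],[1,0,0,0,0],[1,0,0,0,0],[1,0,0,0,0]]'; python3 st.py; for i in 1 2 3; do python3 - <<'E'
from h import *
ctrl.get_image('wrist'); s=ctrl.state(); print(s['time'],s['torque'].round(3))
E
done
```

```text
time: 41.3
position: [573.7, 154.7, 93.8]
tcp_rot: [0.78, 3.016, -0.029]
wrist_force: [-1.0, 0.2, 2.5]
finger_gap: 5.5
[573.7 154.7  93.8] q6 0.642 gap 5.5 F [-1.03  0.18  2.5 ] T [0.233 0.598 0.401] yaw 151.0
41.35 [0.326 0.589 0.398]
41.4 [0.38  0.62  0.387]
41.45 [0.302 0.565 0.365]
```

```bash
python3 -m handwheel '[[1,0,0,0,0],[1,0,0,0,0],[1,0,0,0,0],[1,0,0,0,0],[1,0,0,0,0],[1,0,0,0,0],[1,0,0,0,0],[1,0,0,0,0]]'; python3 - <<'E'
from h import *
for i in range(12):
    s=ctrl.state(); print(s['time'],s['torque'].round(3),round(float(s['q'][5]),4)); im=ctrl.get_image('wrist')
cv2.imwrite('pics/w17.png',im[:,:,::-1])
s,im=grab('scene','s6'); im=im[:,:,::-1]; a=cv2.resize(im[190:220,300:345],None,fx=14,fy=10,interpolation=cv2.INTER_CUBIC)
b=cv2.resize(cv2.imread('pics/s5.png')[190:220,300:345],None,fx=14,fy=10,interpolation=cv2.INTER_CUBIC); cv2.imwrite('pics/s6c.png',np.vstack([b,a]))
E
```

```text
time: 42.45
position: [573.7, 154.7, 93.8]
tcp_rot: [0.78, 3.016, -0.029]
wrist_force: [-0.5, 0.5, 1.7]
finger_gap: 6.2
42.45 [0.358 0.604 0.356] 0.642
42.5 [0.344 0.568 0.374] 0.642
42.55 [0.318 0.585 0.327] 0.642
42.6 [0.354 0.567 0.362] 0.642
42.65 [0.335 0.627 0.362] 0.642
42.7 [0.377 0.552 0.37 ] 0.642
42.75 [0.343 0.625 0.35 ] 0.642
42.8 [0.345 0.665 0.374] 0.642
42.85 [0.317 0.572 0.373] 0.642
42.9 [0.423 0.611 0.353] 0.642
42.95 [0.357 0.56  0.333] 0.642
43.0 [0.409 0.601 0.389] 0.642
```

View pics/s6c.png

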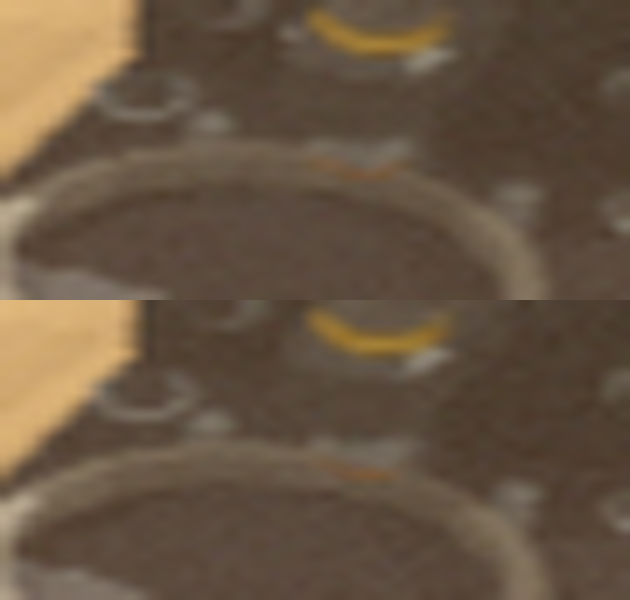

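The scene picture shows the cork foot now on the rim. The held torque of 0.36 N m is above the stated band, though the angle since contact (about 0.45 rad) suggests only 60–70 N. I turn back a few degrees to separate drag from foot load: the mean of the forward and backward torques is the load part.

```bash
python3 -m handwheel '[[1,0,0,0,0],[1,0,0,0,0],[1,0,0,0,-1],[1,0,0,0,-1],[1,0,0,0,-1],[1,0,0,0,-1],[1,0,0,0,-1],[1,0,0,0,-1]]'; python3 st.py;  python3 - <<'E'
from h import *
for i in range(6):
    im=ctrl.get_image('wrist'); s=ctrl.state(); print(s['time'],s['torque'].round(3),round(float(s['q'][5]),4)); 
E
```

```text
time: 44.1
position: [573.7, 154.7, 93.8]
tcp_rot: [0.613, 3.055, -0.031]
wrist_force: [0.2, 0.9, 1.2]
finger_gap: 5.9
[573.7 154.7  93.8] q6 0.531 gap 5.9 F [0.23 0.9  1.2 ] T [ 0.395  0.588 -0.174] yaw 157.3
44.15 [ 0.413  0.585 -0.133] 0.5305
44.2 [ 0.386  0.72  -0.134] 0.5318
44.25 [ 0.341  0.57  -0.072] 0.5324
44.3 [ 0.329  0.586 -0.12 ] 0.5326
44.35 [ 0.43   0.647 -0.085] 0.5326
44.4 [ 0.391  0.64  -0.082] 0.5326
```

Backward torque is −0.17 moving and −0.10 held, against about +0.36 forward. The load part is therefore about 0.10–0.13 N m, or 50–65 N, well inside 30–110 N. I release with a small opening, since the plate is close, and rise.

```bash
python3 -m handwheel '[[0.6,0,0,0,0],[0.6,0,0,0,0],[0.6,0,0,0,0],[0.6,0,0,-1,0],[0.6,0,0,-3,0],[0.6,0,0,-4,0],[0.6,0,0,-4,0],[0.6,0,0,0,0]]'; python3 st.py;  python3 - <<'E'
from h import *
for i in range(4):
    s,im=grab('wrist','w18'); print(s['torque'].round(3))
s,im=grab('scene','s7')
E
```

```text
time: 45.4
position: [571.4, 157.3, 219.7]
tcp_rot: [0.615, 3.053, -0.032]
wrist_force: [0.2, -0.2, 0.1]
finger_gap: 16.7
[571.4 157.3 219.7] q6 0.539 gap 16.7 F [ 0.18 -0.15  0.06] T [ 0.035  0.027 -0.021] yaw 157.2
[ 0.035  0.027 -0.021]
[-0.008  0.018 -0.003]
[ 0.052  0.058 -0.01 ]
[ 0.042  0.024 -0.046]
```

View pics/w18.png

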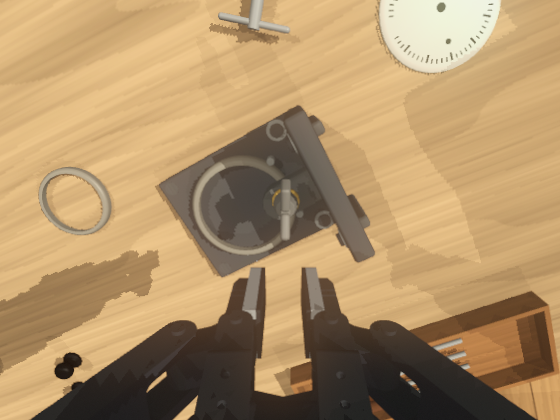

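View pics/s7.png

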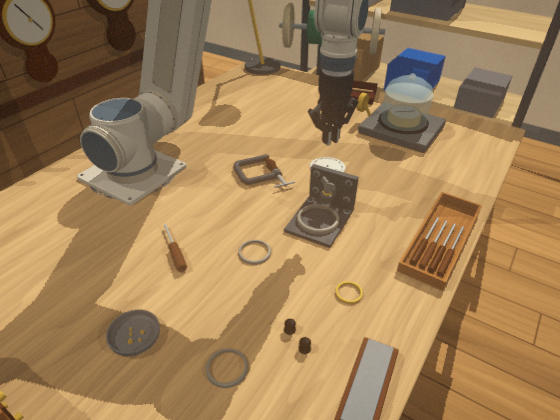

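Wrist view: the ring is seated in the clamp at about (243,205), touching both pins, and the wings (286,180–238) stand as I left them. The scene shows the other things undisturbed. One numeric check of the ring before handing in.

```bash
python3 - <<'E'
from h import *
im=cv2.imread('pics/w18.png'); cv2.imwrite('pics/w18c.png',cv2.resize(im[140:285,165:345],None,fx=4.2,fy=4,interpolation=cv2.INTER_CUBIC))
a=cv2.imread('pics/s7.png'); cv2.imwrite('pics/s7c.png',cv2.resize(a[160:245,280:360],None,fx=7,fy=7,interpolation=cv2.INTER_CUBIC))
E
```

```text
(no output)
```

View pics/w18c.png

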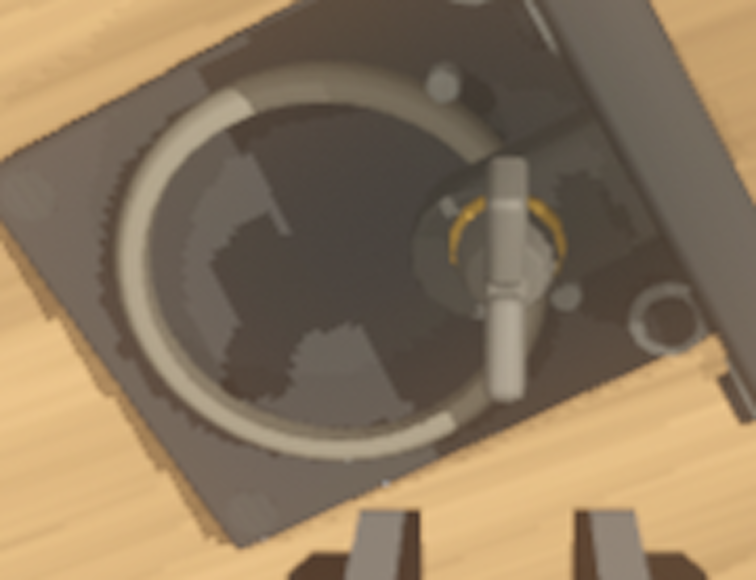

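View pics/s7c.png

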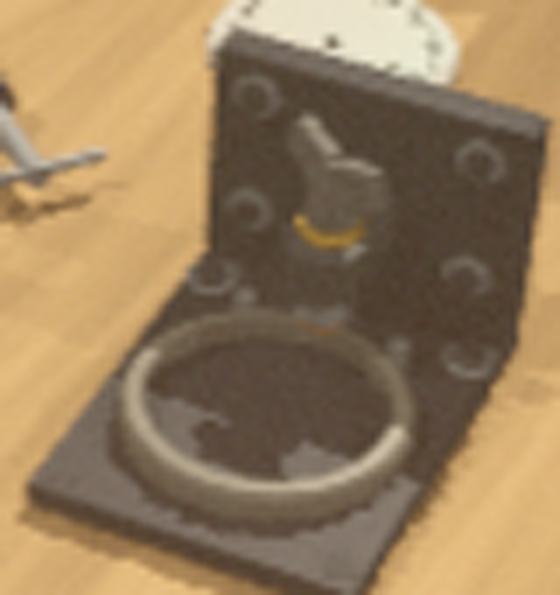

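Both close-ups show the ring flat, its rim against both pins (crop (443,82) and (567,297)), with the cork foot down on its wall. I hand in.

```bash
python3 - <<'E'
from h import *
print(ctrl.state()['time']); print(ctrl.close_job())
E
```

```text
45.65
the job is handed in; nothing more can be done
None
```

The silver ring is in the clamp and held, and I handed the job in at 45.65 s. I gripped it by its front wall, laid it flat on the base short of the arm, and slid it in until the pins stopped it at about 12 N. I then turned the wings clockwise about 2.65 rad and backed them off about 0.11 rad. After that I let go and lifted clear.

**Last checks:**
- **Seat:** the final wrist and scene pictures show the ring flat with its rim against both pins and the cork foot on its wall. The wings did not spring back when I let go. I did not measure the final ring position in numbers.
- **Other things:** nothing else on the bench looks moved in the final pictures.
- **Plate:** I kept the gripper opening small beside the plate, and the wrist force showed no sign of leaning on it.

**Did not go cleanly or disagreed:**
- **First wing grip:** the fingers closed on the hub below the wings, with a 14 mm gap, so I re-gripped the bar about 14 mm higher than I had first set the fingers.
- **Tightness:** before I backed off, the held torque read 0.36 to 0.39 N m, above the 0.23 to 0.30 given as finger-tight. The angle turned after contact pointed to only 60 to 75 N. After backing off, the mean of the forward and backward torques put the foot load at about 50 to 75 N. That is inside the 30 to 110 N wanted, but I inferred it rather than reading it as a held torque within the band.
- **Ring position:** an early wrist view, taken while the arm was moving, put the ring about 6 mm from where the other views did. I used the later ones, which agreed.

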